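# Weigh the canister on the kitchen balance

## Robot

A 7-joint arm with a two-finger parallel gripper is mounted at the origin on the work surface. World frame = base frame: x ahead of the robot, y to its left, z up, the work surface at z = 0. Lengths are in m, angles in rad, forces in N, time in s.
With the tool pointing down it reaches from about 0.4 to 0.85 m from the base axis. Payload 4.5 kg.
Tool frame: the origin (TCP) lies between the finger pads; the fingertips stand 25 mm ahead of it and the grasp point (between the pads) lies 6 mm ahead of it (r.tips_ahead is the distance from the TCP to the fingertips, in m); z points along the fingers, y is the direction in which the jaws open and shut (so a half turn about z gives the same grasp; the last joint's range is limited). The gripper opens to 88 mm and grips with 3 to 60 N. Pads are 18 mm wide; open, the fingers measure 123 mm over their backs; the gripper's body (75 mm by 187 mm) begins 45 mm behind the grasp point.
Start: joints at [0.034, 0.689, -0.195, 1.565, 0.157, 0.902, -0.215], TCP at [0.625, 0, 0.264] pointing down, gripper open.
Joint ranges: [-3.01, 3.01], [-0.46, 2.08], [-1.47, 1.51], [0.13, 2.56], [-1, 4.14], [0.04, 2.09], [-2.66, 2.66]. Speed limits (rad/s): [2.57, 2.57, 3.14, 3.14, 3.14, 3.14, 3.14].

## Interface

Orientations are given as a unit quaternion [x, y, z, w].
In Python, from plant import r, imaging gives the robot as it stands.
- The arm moves only by the tool send_rows, never from a script. Its argument "moves" is one flat list of numbers, 6 for each row, row after row: the shift along the tool's x, y, z in m, then the turn, a rotation vector about the tool's x, y, z in degrees. A call has exactly 5 rows; each row is the pose to reach, as a shift and turn from the pose measured when the call began, along the tool's axes at that moment; what a row does not reach only later rows make up. A row lasts 1/12 s, in which the tool goes at most 41.7 mm and 7.16 degrees, less where a joint would pass 70% of its speed; a pose out of reach is approached as far as the arm can. A call with a gripper value outside its range is refused whole. "claw" is the closure, from -1 (fully open) to 1 (shut), so that 0 is half open, set as the call begins (left out, the last holds). The fingers move at their own pace and stop on an object; "grip_force" is the grip in N (left out, the last holds). Time passes only in rows, so rows that repeat a pose let the fingers close, or fill a call up. It gives the time, the measured TCP pose, the force and the opening at its end, in the units of the state.
- r.get_state(): the state, without advancing time (a new reading comes with each control period).
- imaging.snapshot(name): name is "scene" or "side" or "wrist"; returns a dict with "image" (420x560x3 uint8, red, green, blue), "depth" (420x560 float32, m along the optical axis (not along the pixel's ray), 0 where there is no reading), "mtx" (3x3 intrinsics, pixels), "rvec" (rotation vector, rad) and "tvec" (3), from world to camera coordinates, as OpenCV has them. Camera axes: x right, y down, z forward; pixel columns grow to the right and rows downward; lengths in m; the calibration is good to about 2 mm. The wrist camera is an equidistant fisheye: a pixel r from the principal point sees the ray r / f radians off the axis. A picture is of the moment at which its call begins.
- r.finish_job(): hands the job in, once; it reports no verdict.
Trained networks look in a picture, given as the dict that the camera call returned (one of the last four; its "shot" number tells which), for a name from the list of things; names that differ only in an ending like _2 or _b are one class to them, and where a whole thing is asked for, a point or a joint stands for the part that bears it (a point fixed in the world has none). Each returns a list of dicts, best first, with "score" (0 to 1); they miss things now and then, are a little off and sometimes report something else, mostly with a low value. They report only what shows in the picture. A call takes as long as a camera call. They do not tell look-alikes from the thing itself.
- imaging.look_for(query, picture): "box" ([centre column, centre row, width, height] as shares, 0 to 1, of the picture: columns of its width, rows of its height, round what is visible of it).
- imaging.silhouettes(query, picture): "pixels" (420x560 bool, what is visible of it) and "box" ([centre column, centre row, width, height] as shares, 0 to 1, of the picture: columns of its width, rows of its height, round what is visible of it).
- imaging.pinpoint(query, picture): "point" ([column, row] as shares, 0 to 1, of the picture: columns of its width, rows of its height: a listed point, or the origin of a listed thing).
The state is a dict: "clock": time; "q": joint angles; "qd": joint speeds; "joint_torque": joint torques, N m; "tool_pos": TCP position; "eef_rot": TCP orientation; "contact_force": force on the tool from outside, world axes, zero at the start; "moment": the same for the moment, N m; "opening": opening from 0.0 (shut) to 1.0 (fully open).
Only numpy, scipy, OpenCV 4.12 (cv2) and the standard library are available. Lean on these libraries where they do the work, as an engineer would, in place of code of your own. Each camera call takes 0.05 s, during which the arm holds its last target.

## Task

Weigh the jar that stands on the two-pan kitchen balance: take disc weights from the slanted rack and slide them, one on another, down over the stem of the empty pan until the beam comes to rest level (the nearest match these weights give is level enough). Lower the weights onto the pan rather than dropping them, leave the jar on its pan and the other kitchen things where they are, and leave every weight you do not need on a rack peg.

Things in the scene. Friction and masses are not known exactly. Their poses are not given: they have to be found in the camera images.
- beam (a joint): beam tilt in rad: 0 = level (so when unloaded), negative = jar's side low, positive = stem side low; starts at its stop -0.2, other stop +0.2. Settles in about 1.5 s at 1 mrad per 1.5 g of load difference, wherever the loads stand on the pans. An upright 75 mm needle before a black dial facing away from the robot shows it (white mark = level). Within 0.027 counts as level.
- balance: the fixed two-pan balance, painted grey base 110 mm (x) by 240 mm (y) by 30 mm, its dial plate up to 175 mm high in the middle. Origin: centre of the underside, z up; the beam lies along its y, pivot 90 mm up, arms 110 mm long: the stem pan at y = -110 mm, the jar's pan at y = +110 mm. The pans always stay horizontal and rise or sink up to 22 mm from level.
- stem_pan: flat round steel pan, 100 mm diameter, 4 mm thick, no rim, with an upright stem at its centre. Origin at its pivot on the beam, 28 mm below the pan's upper face; z up.
- stem_foot (a point): centre of the upper face of the stem pan, on the stem's axis; moves with the pan (level: 118 mm above the table). The stem is 12 mm in diameter, rises 52 mm above this point, and its last 6 mm taper.
- load_top (a point): centre of the upper face of the jar's pan (steel, 100 mm diameter with a low wire edge); moves with it.
- rack_face: slanted face of the fixed white plastic weight rack, 100 mm (up the slope) by 270 mm, inclined 30 degrees so that it faces the robot. Origin: centre of the face, 62 mm above the table; z = outward normal (leaning towards the robot), x = up the slope, y = along the row. Four pegs, 12 mm diameter, stand 14 mm out of the face along z at y = -99, -33, +33, +99 mm, x = 0.
- ring300: plain steel disc weight with a 16 mm through hole, 54 mm diameter, 18 mm thick, 300 g. Origin: centre of its underside, z along the hole, away from the rack face. Starts threaded on one of the rack's four pegs (which one varies), lying flat on the slanted face.
- ring150: plain steel disc weight with a 16 mm through hole, 48 mm diameter, 12 mm thick, 150 g. Origin: centre of its underside, z along the hole, away from the rack face. Starts threaded on one of the rack's four pegs (which one varies), lying flat on the slanted face.
- ring100: plain steel disc weight with a 16 mm through hole, 40 mm diameter, 12 mm thick, 100 g. Origin: centre of its underside, z along the hole, away from the rack face. Starts threaded on one of the rack's four pegs (which one varies), lying flat on the slanted face.
- ring50: plain steel disc weight with a 16 mm through hole, 31 mm diameter, 12 mm thick, 50 g. Origin: centre of its underside, z along the hole, away from the rack face. Starts threaded on one of the rack's four pegs (which one varies), lying flat on the slanted face.
- canister: white ceramic jar with a steel lid, 72 mm diameter, 85 mm high, standing on the balance pan without stem. Its filling is unknown: 375 to 565 g in all. Origin: centre of its underside, z up.
- saucepot: small steel pot, about 100 mm across, 60 mm high; bystander. Origin: centre of its underside.
- spice: spice jar with a black lid, 44 mm diameter, 85 mm high; bystander. Origin: centre of its underside.
- spatula: kitchen spatula lying on the table; bystander. Origin: underside, about mid-length.
Things that resemble listed ones, but are neither listed nor needed, are in the scene too. Leave any pink or red look-alike of the ring100 alone.

How it is judged:
By the outcome, as a careful person would: the job done as asked, in the order asked, and still so for the second after the job is handed in, with the robot touching nothing.
It also fails if it takes over 72 s, if anything falls off the work surface, if the arm or the gripper's body presses on something with over 40 N, if the wrist force passes 120 N, or if a joint passes its speed limit or range.

## Working session

There is one attempt and no reset: what is moved stays moved. The work goes in short steps, Python scripts to look and compute and a tool call to move; the robot and the scene stay as the last step left them, time stands still between calls to the robot, and variables do not carry over. Pictures are saved under pics/ and viewed, and the job is handed in when it is done.

Besides the shell and the picture viewer there is one more tool, called by a JSON object that holds its "method" and its "body", one argument or row to a line. send_rows: Moves the arm, as the interface text tells. Its arguments: {"type":"object","properties":{"moves":{"type":"array"},"claw":{"type":"number"},"grip_force":{"type":"number"}},"required":["moves"]}

```bash
ls; mkdir -p pics; cat > h.py <<'E'
import numpy as np, cv2, sys
sys.path.insert(0,'.')
from plant import r, imaging
from scipy.spatial.transform import Rotation as R
def snap(n,save=None):
    s=imaging.snapshot(n)
    if save: cv2.imwrite('pics/'+save,cv2.cvtColor(s['image'],cv2.COLOR_RGB2BGR))
    return s
def w(s,u,v,d=None):
    d=s['depth'][int(v),int(u)] if d is None else d
    K=s['mtx']; p=np.array([(u-K[0,2])/K[0,0]*d,(v-K[1,2])/K[1,1]*d,d])
    Rm=cv2.Rodrigues(np.array(s['rvec'],float))[0]
    return Rm.T@(p-np.array(s['tvec']).ravel())
def cloud(s):
    d=s['depth'];K=s['mtx'];v,u=np.indices(d.shape)
    p=np.stack([(u-K[0,2])/K[0,0]*d,(v-K[1,2])/K[1,1]*d,d],-1)
    Rm=cv2.Rodrigues(np.array(s['rvec'],float))[0]
    P=(p-np.array(s['tvec']).ravel())@Rm
    P[d<=0]=np.nan
    return P
E
python3 - <<'E'
from h import *
a=snap('scene','s0.png');b=snap('side','d0.png');c=snap('wrist','w0.png')
for n,s in (('scene',a),('side',b)):
  for q in ['ring300','ring150','ring100','ring50','rack_face','stem_foot','load_top','balance','canister']:
    o=imaging.pinpoint(q,s)
    print(n,q,[(round(x['score'],2),(np.array(x['point'])*[560,420]).round(1).tolist(), w(s,*(np.clip(np.array(x['point'])*[560,420],0,[559,419]))).round(3).tolist()) for x in o[:4]])
print(r.get_state())
E
```

```text
pics
scene ring300 [(0.71, [287.3, 215.9], [0.463, -0.047, 0.009]), (0.52, [229.3, 240.1], [0.65, -0.064, 0.011]), (0.5, [244.1, 197.4], [0.555, -0.12, 0.073]), (0.49, [228.9, 189.2], [0.558, -0.18, 0.071])]
scene ring150 [(0.71, [287.3, 215.9], [0.463, -0.047, 0.009]), (0.52, [229.3, 240.1], [0.65, -0.064, 0.011]), (0.5, [244.1, 197.4], [0.555, -0.12, 0.073]), (0.49, [228.9, 189.2], [0.558, -0.18, 0.071])]
scene ring100 [(0.71, [287.3, 215.9], [0.463, -0.047, 0.009]), (0.52, [229.3, 240.1], [0.65, -0.064, 0.011]), (0.5, [244.1, 197.4], [0.555, -0.12, 0.073]), (0.49, [228.9, 189.2], [0.558, -0.18, 0.071])]
scene ring50 [(0.71, [287.3, 215.9], [0.463, -0.047, 0.009]), (0.52, [229.3, 240.1], [0.65, -0.064, 0.011]), (0.5, [244.1, 197.4], [0.555, -0.12, 0.073]), (0.49, [228.9, 189.2], [0.558, -0.18, 0.071])]
scene rack_face [(0.8, [217.2, 184.2], [0.569, -0.218, 0.074]), (0.52, [290.5, 209.0], [0.567, 0.07, 0.138])]
scene stem_foot [(0.82, [289.8, 198.7], [0.543, 0.041, 0.142])]
scene load_top [(0.81, [353.0, 259.1], [0.585, 0.276, 0.125])]
scene balance [(0.98, [312.2, 265.0], [0.58, 0.
[... 1319 characters left out ...]
([ 0.03381809,  0.68910434, -0.19458608,  1.56529082,  0.15729285,
        0.90249989, -0.21510195]), 'qd': array([-5.52708584e-04, -4.88529502e-05,  2.40059478e-04,  1.64507130e-03,
       -1.13031018e-03, -8.68468957e-04, -1.97593151e-05]), 'joint_torque': array([-9.88644524e-05, -5.27501750e+01, -1.26756292e+00, -1.53745562e+01,
       -5.20436838e-02, -7.09053456e-04,  3.00021179e-05]), 'tool_pos': array([6.25025110e-01, 8.40920863e-06, 2.63742102e-01]), 'eef_rot': array([7.07111721e-01, 7.07101840e-01, 3.12642189e-05, 2.45693968e-05]), 'contact_force': array([-0.04458113,  0.10756391, -0.21929193]), 'moment': array([-0.04228045, -0.0352253 , -0.00073401]), 'opening': 1.0037847254284908}
```

View pictures.

View pics/s0.png

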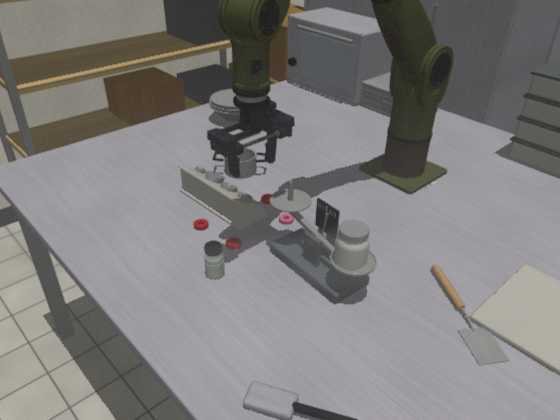

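View pics/d0.png

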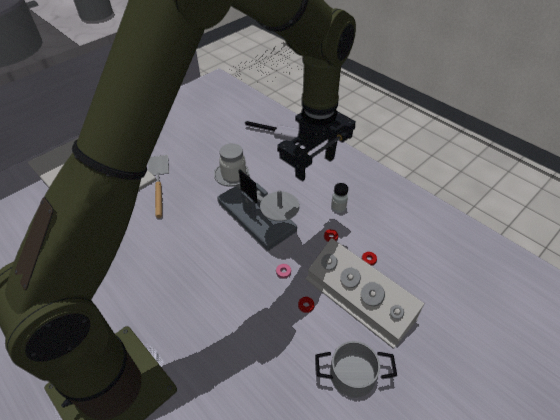

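View pics/w0.png

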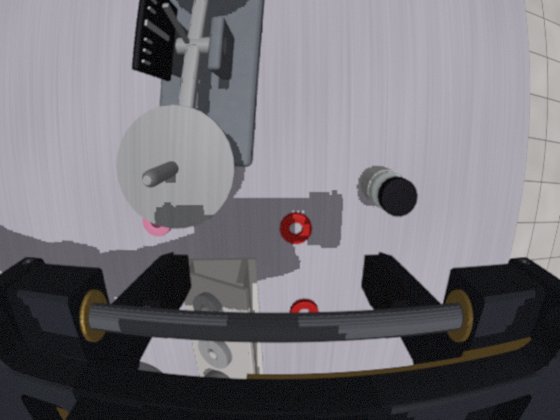

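```bash
cat > rack.py <<'E'
from h import *
s=snap('side'); np.savez('side0.npz',**{k:np.asarray(s[k]) for k in ['image','depth','mtx','rvec','tvec']})
m=imaging.silhouettes('rack_face',s)
print([(x['score'],x['pixels'].sum()) for x in m])
P=cloud(s)
poly=np.array([[325,247],[421,302],[400,337],[310,285]],np.int32)
mk=np.zeros((420,560),np.uint8);cv2.fillPoly(mk,[poly],1)
pts=P[(mk>0)];pts=pts[~np.isnan(pts).any(1)]
best=None;rng=np.random.default_rng(0)
for i in range(500):
    a=pts[rng.choice(len(pts),3,False)];n=np.cross(a[1]-a[0],a[2]-a[0]);l=np.linalg.norm(n)
    if l<1e-5: continue
    n/=l; n*=np.sign(n[2]); 
    if abs(np.degrees(np.arccos(n[2]))-30)>6: continue
    e=abs((pts-a[0])@n)<.0025
    if best is None or e.sum()>best.sum(): best=e
q=pts[best];c=q.mean(0);n=np.linalg.svd(q-c)[2][2];n*=np.sign(n[2])
print('n',n,np.degrees(np.arccos(n[2])),best.sum(),len(pts))
h=(P-c)@n
sel=np.abs(h)<.003
im=cv2.resize(s['image'][220:390,270:450],None,fx=4,fy=4,interpolation=cv2.INTER_CUBIC)
cv2.imwrite('pics/crop_rack.png',cv2.cvtColor(im,cv2.COLOR_RGB2BGR)[:600])
# in-plane
yv=np.cross(n,[0,0,1]);yv/=np.linalg.norm(yv); 
if yv[1]<0: yv=-yv
xv=np.cross(yv,n); print('x',xv,'y',yv)
# rectified height map
res=.001
x0=0.16;
H=np.full((200,400),np.nan);C=np.zeros((200,400,3),np.uint8)
ok=~np.isnan(h)
for (v,u) in zip(*np.where(ok)):
    d=P[v,u]-c;a=int(round(d@xv/res))+100;b=int(round(d@yv/res))+200
    if 0<=a<200 and 0<=b<400 and -.02<h[v,u]<.03: H[a,b]=h[v,u];C[a,b]=s['image'][v,u]
cv2.imwrite('pics/rect.png',np.vstack([cv2.cvtColor(C,cv2.COLOR_RGB2BGR)[::-1],cv2.applyColorMap(np.nan_to_num((H+.02)/.05*255).astype(np.uint8),cv2.COLORMAP_JET)[::-1]]))
print('c',c)
# face extent
d=(P-c)[sel&ok]; 
A=d@xv;B=d@yv;k=(abs(A)<.08)&(abs(B)<.2)
print(np.percentile(A[k],[1,99]),np.percentile(B[k],[1,99]))
E
python3 rack.py
```

```text
[(0.74, np.int64(3822))]
n [-0.50046871 -0.01628913  0.86560137] 30.04855471508677 2404 4472
x [0.86514325 0.02815846 0.50073372] y [-0.03253052  0.99947074  0.        ]
c [ 0.54702218 -0.25897943  0.05894203]
[-0.04233151  0.05571259] [-0.10650131  0.15831218]
```

View pics/crop_rack.png

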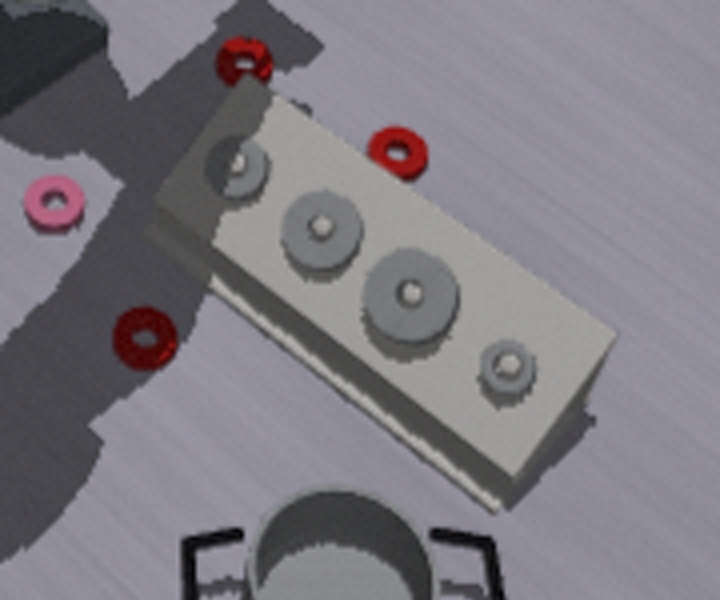

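View pics/rect.png

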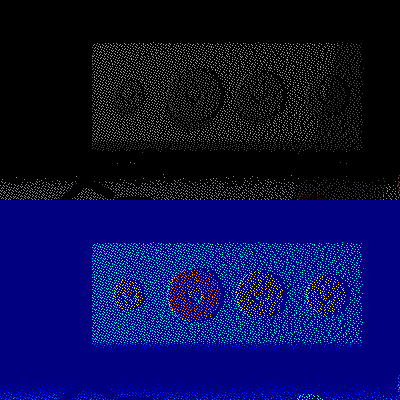

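```bash
cat > m1.py <<'E'
from h import *
s=dict(np.load('side0.npz'));P=cloud(s)
n=np.array([-.50046871,-.01628913,.86560137]);xv=np.array([.86514325,.02815846,.50073372]);yv=np.array([-.03253052,.99947074,0]);c=np.array([.54702218,-.25897943,.05894203])
d=P-c;h=d@n;A=d@xv;B=d@yv
ctr=c+xv*.0067+yv*.0267;print('face centre',ctr)
for y,t,nm in ((.099,.012,'100'),(.033,.012,'150'),(-.033,.018,'300'),(-.099,.012,'50')):
    k=(abs(h-t)<.0025)&(np.hypot(A-.0067,B-y-.0267)<.032)
    p=np.stack([A[k],B[k]],1).astype(np.float32)*1000
    (cx,cy),rad=cv2.minEnclosingCircle(p)
    print(nm,k.sum(),cx-6.7,cy-26.7,'diam',2*rad, h[k].mean())
# pan
k=(abs(P[...,2]-.141)<.004)&(np.hypot(P[...,0]-.54,P[...,1]-.035)<.08)
p=P[k]
print('pan z',np.median(p[:,2]),k.sum())
(cx,cy),rad=cv2.minEnclosingCircle((p[:,:2]*1000).astype(np.float32));print(cx,cy,2*rad)
k=(P[...,2]>.15)&(np.hypot(P[...,0]-.54,P[...,1]-.035)<.035)
print('stem pts',k.sum(),np.nanmax(P[...,2][k]),P[k].mean(0)); 
k2=k&(P[...,2]>.18);print(P[k2].round(4)[:12])
# pot
k=(P[...,2]>.03)&(np.hypot(P[...,0]-.43,P[...,1]+.27)<.09)&(P[...,0]<.50)
p=P[k];print('pot',p.min(0),p.max(0))
k=(P[...,2]>.03)&(P[...,0]>.55)&(P[...,0]<.75)&(P[...,1]<.02)&(P[...,1]>-.15)&(P[...,2]<.1)&(h>.03)
print('spice',P[k].mean(0) if k.any() else 0)
E
python3 m1.py
```

```text
face centre [ 0.55195007 -0.2321049   0.06229695]
100 162 -2.1554004669189455 98.67870025634765 diam 39.9296875 0.011981210889360768
150 222 -2.5535699844360353 32.51712493896484 diam 47.09471893310547 0.011984137718177496
300 331 -2.0358869552612306 -33.26042575836182 diam 53.210426330566406 0.017904982208840202
50 107 -2.004813385009766 -99.08540649414063 diam 29.826539993286133 0.011901702728362619
pan z 0.14015244337126673 839
539.225341796875 52.51932144165039 125.08885192871094
stem pts 388 0.577696715492067 [0.54338503 0.02088796 0.34362234]
[[0.5473 0.0242 0.5777]
 [0.5475 0.0244 0.5757]
 [0.5477 0.0221 0.5765]
 [0.5493 0.0262 0.5727]
 [0.5494 0.0238 0.5735]
 [0.5495 0.0214 0.5743]
 [0.5474 0.0168 0.5767]
 [0.5505 0.0249 0.5708]
 [0.549  0.0209 0.5728]
 [0.55   0.0194 0.573 ]
 [0.5486 0.0156 0.5748]
 [0.5518 0.0262 0.5681]]
pot [ 0.34133287 -0.35965155  0.0300197 ] [ 0.45191434 -0.26835878  0.06347471]
spice 0
```

```bash
cat > m2.py <<'E'
from h import *
from scipy.optimize import least_squares
def fit(s,tag):
    P=cloud(s);x,y,z=P[...,0],P[...,1],P[...,2]
    k=(z>.152)&(z<.197)&(np.hypot(x-.54,y-.035)<.04)
    p=P[k]; print(tag,'stem',k.sum(),p.min(0),p.max(0))
    # camera-centre-aware axis fit: circle r=6
    f=lambda q:(np.hypot(p[:,0]-q[0],p[:,1]-q[1])-.006)
    o=least_squares(f,np.median(p[:,:2],0),loss='soft_l1',f_scale=.001);print(' axis',o.x,np.sqrt(np.mean(o.fun**2)))
    k=(abs(z-.140)<.003)&(np.hypot(x-.54,y-.035)<.075)&(y<.07)
    q=P[k]
    b=None
    for cx in np.arange(.51,.57,.001):
        for cy in np.arange(0,.07,.001):
            m=(np.hypot(q[:,0]-cx,q[:,1]-cy)<.0495).sum()
            if b is None or m>b[0]: b=(m,cx,cy)
    B=[(cx,cy) for cx in np.arange(.51,.57,.001) for cy in np.arange(0,.07,.001) if (np.hypot(q[:,0]-cx,q[:,1]-cy)<.0505).sum()>=b[0]]
    print(' pan',k.sum(),b,np.mean(B,0),np.std(B,0),np.median(q[:,2]))
fit(dict(np.load('side0.npz')),'side')
s=snap('scene');np.savez('scene0.npz',**{k:np.asarray(s[k]) for k in ['image','depth','mtx','rvec','tvec']});fit(s,'scene')
# ring / rack check from scene
P=cloud(s)
E
python3 m2.py
cat > plan.py <<'E'
from h import *
n=np.array([-.50046871,-.01628913,.86560137]);xv=np.array([.86514325,.02815846,.50073372]);yv=np.array([-.03253052,.99947074,0]);n/=np.linalg.norm(n);xv=np.cross(yv,n)
RT=np.stack([yv,xv,-n],1); F=np.array([.55195,-.2321,.0623])
PEG={'100':.0987,'150':.0327,'300':-.0332,'50':-.0990}
RD=R.from_quat([.70710678,.70710678,0,0]).as_matrix()
def pegpose(nm,tiph): return F+yv*PEG[nm]-xv*.002+n*(tiph+.025)
def delta(p,Rm):
    st=r.get_state();T=R.from_quat(st['eef_rot']).as_matrix()
    print('t',round(st['clock'],2),'tcp',st['tool_pos'].round(4),'f',st['contact_force'].round(2),'op',round(st['opening'],3))
    rv=np.degrees(R.from_matrix(T.T@Rm).as_rotvec())
    print('shift mm',((T.T@(np.asarray(p)-st['tool_pos']))*1000).round(1),'rot deg',rv.round(2))
E
python3 -c "
from plan import *
delta(pegpose('300',.06),RT);print(pegpose('300',.06))"
```

```text
side stem 62 [0.53523061 0.03147835 0.15384226] [0.54428648 0.04348452 0.19385829]
 axis [0.54225155 0.03994277] 0.0014965750019733635
 pan 704 (np.int64(695), np.float64(0.541), np.float64(0.039)) [0.541     0.0378125] [0.00079057 0.00154995] 0.1400956567561455
scene stem 76 [0.53425336 0.03485333 0.15324078] [0.54859255 0.04836856 0.19315599]
 axis [0.54038889 0.03966018] 0.0015392196552021782
 pan 576 (np.int64(566), np.float64(0.541), np.float64(0.04)) [0.54152174 0.03934783] [0.00105787 0.00173478] 0.14023124903232756
t 1.2 tcp [6.250e-01 1.000e-04 2.637e-01] f [ 0.46 -0.63  0.44] op 1.001
shift mm [-266.8 -116.3  128.9] rot deg [-30.04   0.49  -1.82]
[ 0.50875989 -0.26672332  0.13487465]
```

{"method": "send_rows", "body": {
  "moves": [-0.03, -0.012, 0.01, -3, 0, 0, -0.062, -0.026, 0.022, -7, 0, -0.4, -0.095, -0.04, 0.036, -12, 0, -0.8, -0.128, -0.054, 0.05, -16, 0.2, -1, -0.16, -0.068, 0.065, -20, 0.3, -1.2],
  "claw": -1
}}

```text
clock: 1.62
tool_pos: [0.5563, -0.1614, 0.1994]
eef_rot: [0.688, 0.704, 0.126, 0.123]
contact_force: [1.0, -1.4, -1.3]
opening: 0.998
```

```bash
python3 -c "
from plan import *
delta(pegpose('300',.05),RT)"
```

```text
t 1.62 tcp [ 0.5563 -0.1614  0.1994] f [ 1.   -1.4  -1.28] op 0.998
shift mm [-104.2  -67.4   53. ] rot deg [-9.75  0.24 -0.56]
```

{"method": "send_rows", "body": {
  "moves": [-0.03, -0.02, 0.014, -3, 0, 0, -0.06, -0.04, 0.028, -6, 0.1, -0.3, -0.085, -0.056, 0.042, -8.5, 0.2, -0.5, -0.104, -0.0674, 0.053, -9.75, 0.24, -0.56, -0.104, -0.0674, 0.053, -9.75, 0.24, -0.56]
}}

```text
clock: 2.03
tool_pos: [0.51, -0.1845, 0.1562]
eef_rot: [0.684, 0.717, 0.104, 0.089]
contact_force: [0.4, -0.4, 0.8]
opening: 0.996
```

```bash
python3 -c "
from plan import *
snap('side','d1.png');snap('wrist','w1.png')
delta(pegpose('300',.002),RT)"
```

```text
t 2.13 tcp [ 0.5082 -0.1865  0.1551] f [ 0.48  0.39 -0.31] op 1.002
shift mm [-81.5   6.4  73.8] rot deg [-14.54  -1.     0.39]
```

View pics/d1.png

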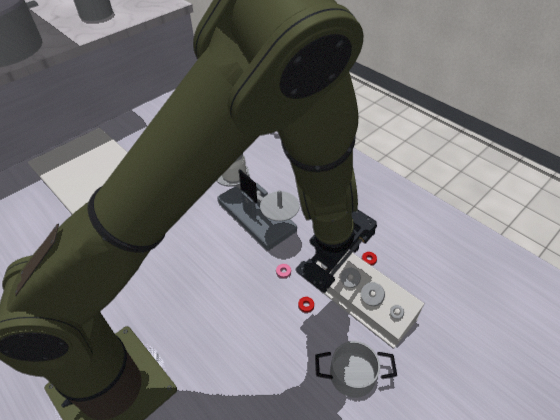

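View pics/w1.png

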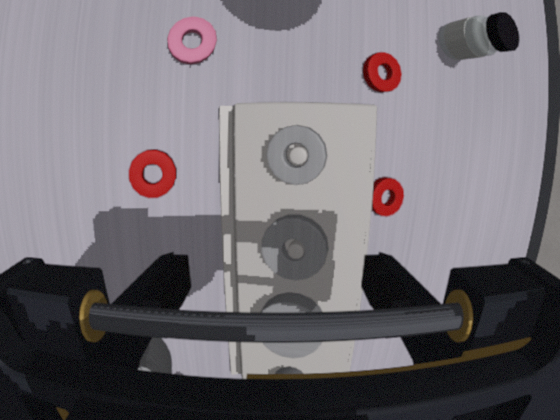

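```bash
python3 -c "
from plan import *
st=r.get_state();print(st['q'].round(3),st['qd'].round(3),st['clock'],st['joint_torque'].round(1));print([x for x in dir(r) if x[0]!='_'])"
```

```text
[ 0.618  0.739 -0.469  2.121  1.215  0.22  -0.836] [-0.058 -0.027  0.014 -0.027 -0.23  -0.043  0.176] 2.1333 [  0.4 -44.8  -5.1  -7.3   1.7  -0.7  -1.4]
['Unreachable', 'finish_job', 'get_state', 'tips_ahead']
```

{"method": "send_rows", "body": {
  "moves": [-0.016, 0, 0, -3, 0, 0, -0.032, 0, 0, -6, 0, 0, -0.048, 0, 0.01, -9, -0.3, 0.1, -0.064, 0, 0.02, -12, -0.6, 0.2, -0.08, 0.006, 0.026, -14.5, -1, 0.39]
}}

```text
clock: 2.55
tool_pos: [0.5218, -0.2554, 0.1315]
eef_rot: [0.67, 0.703, 0.173, 0.165]
contact_force: [-0.2, 0.9, -3.5]
opening: 0.998
```

```bash
python3 -c "
from plan import *
delta(pegpose('300',.05),RT)
st=r.get_state();print(st['q'].round(3),st['qd'].round(3))"
```

```text
t 2.55 tcp [ 0.5218 -0.2554  0.1315] f [-0.17  0.86 -3.52] op 0.998
shift mm [-10.8 -10.    0.7] rot deg [-2.38 -0.38  0.74]
[ 0.961  0.912 -0.774  2.153  2.13   0.38  -1.492] [ 1.688  1.065 -1.735 -0.09   2.182  1.23  -0.945]
```

{"method": "send_rows", "body": {
  "moves": [-0.005, -0.005, 0, -1, 0, 0.3, -0.0108, -0.01, 0.0007, -2.4, -0.4, 0.7, -0.0108, -0.01, 0.0007, -2.4, -0.4, 0.7, -0.0108, -0.01, 0.0007, -2.4, -0.4, 0.7, -0.0108, -0.01, 0.0007, -2.4, -0.4, 0.7]
}}

```text
clock: 2.97
tool_pos: [0.5146, -0.2657, 0.1268]
eef_rot: [0.671, 0.695, 0.186, 0.18]
contact_force: [-0.5, -0.7, 0.2]
opening: 0.997
```

```bash
python3 -c "
from plan import *
delta(pegpose('300',.002),RT)
st=r.get_state();print(st['q'].round(3),st['qd'].round(3))
s=snap('side','d2.png');snap('wrist','w2.png')"
```

```text
t 2.97 tcp [ 0.5146 -0.2657  0.1268] f [-0.46 -0.69  0.22] op 0.997
shift mm [-0.8 -1.  48.1] rot deg [-0.02 -0.01  0.14]
[ 1.037  0.96  -0.85   2.182  2.223  0.451 -1.536] [-0.016 -0.012 -0.003 -0.001  0.018  0.008 -0.014]
```

View pics/d2.png

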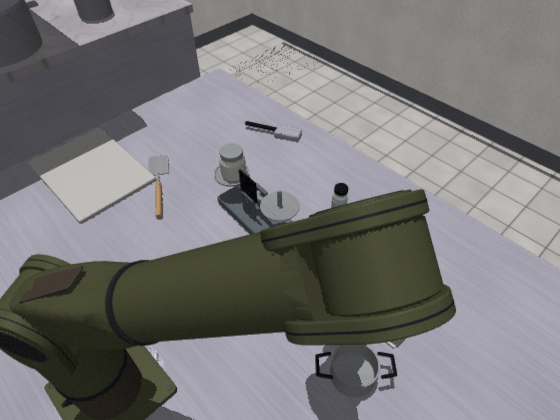

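View pics/w2.png

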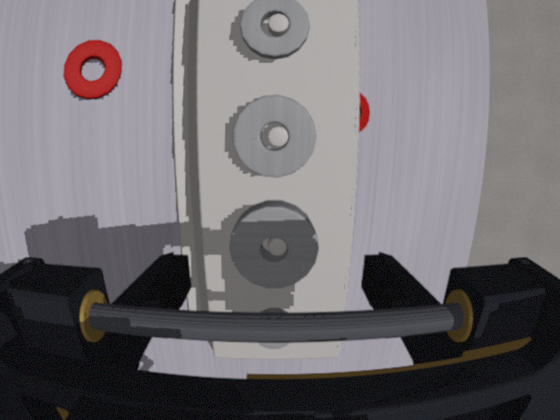

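```bash
cat >> h.py <<'E'
def wcloud(s):
    d=s['depth'];K=s['mtx'];v,u=np.indices(d.shape)
    a=(u-K[0,2])/K[0,0];b=(v-K[1,2])/K[1,1];t=np.hypot(a,b)+1e-9
    k=np.tan(np.clip(t,0,1.5))/t
    p=np.stack([a*k*d,b*k*d,d],-1)
    Rm=cv2.Rodrigues(np.array(s['rvec'],float))[0]
    P=(p-np.array(s['tvec']).ravel())@Rm
    P[d<=0]=np.nan
    return P
E
python3 -c "
from plan import *
s=imaging.snapshot('wrist');P=wcloud(s)
d=P-F;h=d@n;A=d@xv;B=d@yv
for nm,t,rr in (('150',.012,.03),('300',.018,.034),('100',.012,.027)):
    k=(abs(h-t)<.003)&(np.hypot(A,B-PEG[nm])<rr)
    p=np.stack([A[k],B[k]],1).astype(np.float32)*1000
    if k.sum()>20:
        (cx,cy),rad=cv2.minEnclosingCircle(p);print(nm,k.sum(),cx,cy-PEG[nm]*1000,2*rad,h[k].mean())
k=(abs(A)<.06)&(abs(B)<.12)&(abs(h)<.006);print('face h',np.nanmedian(h[k]),k.sum())
st=r.get_state();T=R.from_quat(st['eef_rot']).as_matrix()
# camera pose in tool
Rm=cv2.Rodrigues(np.array(s['rvec'],float))[0];cp=-Rm.T@np.array(s['tvec']).ravel();print('cam in tool',T.T@(cp-st['tool_pos']))
"

```

```text
150 4997 -0.5618489384651184 -0.36638183593750284 47.95423126220703 0.010866977122190783
300 5184 -0.6455484628677368 -0.28173141479491903 53.821353912353516 0.01684913271118
100 2930 -0.5319327712059021 -1.0462142944335966 39.71035385131836 0.010841628283205264
face h -0.0011562156198113602 34819
cam in tool [ 0.07235493  0.00112754 -0.12025287]
```

{"method": "send_rows", "body": {
  "moves": [-0.001, 0, 0.012, 0, 0, 0, -0.001, 0, 0.024, 0, 0, 0, -0.001, 0, 0.036, 0, 0, 0, -0.001, 0, 0.043, 0, 0, 0, -0.001, 0, 0.0465, 0, 0, 0.1]
}}

```text
clock: 3.53
tool_pos: [0.539, -0.2654, 0.0857]
eef_rot: [0.671, 0.695, 0.186, 0.18]
contact_force: [-0.1, 0.0, -0.6]
opening: 0.997
```

{"method": "send_rows", "body": {
  "moves": [0, 0, 0, 0, 0, 0, 0, 0, 0, 0, 0, 0, 0, 0, 0, 0, 0, 0, 0, 0, 0, 0, 0, 0, 0, 0, 0, 0, 0, 0],
  "claw": 1,
  "grip_force": 25
}}

```text
clock: 3.95
tool_pos: [0.5389, -0.2656, 0.0861]
eef_rot: [0.671, 0.695, 0.186, 0.181]
contact_force: [-0.0, 0.0, 0.5]
opening: 0.645
```

```bash
python3 -c "
from plan import *
delta(pegpose('300',.002),RT);snap('wrist','w3.png')"
```

```text
t 3.95 tcp [ 0.5389 -0.2656  0.0861] f [-0.01  0.04  0.47] op 0.645
shift mm [-0.1 -1.7  0.7] rot deg [0.02 0.01 0.13]
```

View pics/w3.png

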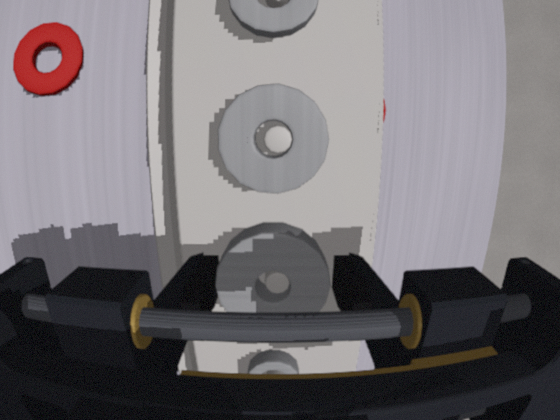

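{"method": "send_rows", "body": {
  "moves": [0, 0, 0, 0, 0, 0, 0, 0, 0, 0, 0, 0, 0, 0, 0, 0, 0, 0, 0, 0, 0, 0, 0, 0, 0, 0, 0, 0, 0, 0]
}}

```text
clock: 4.42
tool_pos: [0.538, -0.2659, 0.0856]
eef_rot: [0.671, 0.695, 0.185, 0.18]
contact_force: [-2.6, -0.8, -2.1]
opening: 0.594
```

{"method": "send_rows", "body": {
  "moves": [0, 0, -0.001, 0, 0, 0, 0, 0, -0.006, 0, 0, 0, 0, 0, -0.014, 0, 0, 0, 0, 0, -0.024, 0, 0, 0, 0, 0, -0.036, 0, 0, 0]
}}

```text
clock: 4.83
tool_pos: [0.5196, -0.2661, 0.1176]
eef_rot: [0.671, 0.695, 0.186, 0.18]
contact_force: [0.9, -0.6, -2.8]
opening: 0.597
```

```bash
python3 -c "
from plan import *
snap('wrist','w4.png')
print(r.get_state()['contact_force'])
delta([.541,.0397,.27],RD)"
```

```text
[-1.25765811  0.57635059 -1.32501875]
t 4.88 tcp [ 0.519  -0.2662  0.1194] f [-1.26  0.58 -1.33] op 0.594
shift mm [ 304.6  103.9 -114.7] rot deg [30.03 -0.4   1.97]
```

View pics/w4.png

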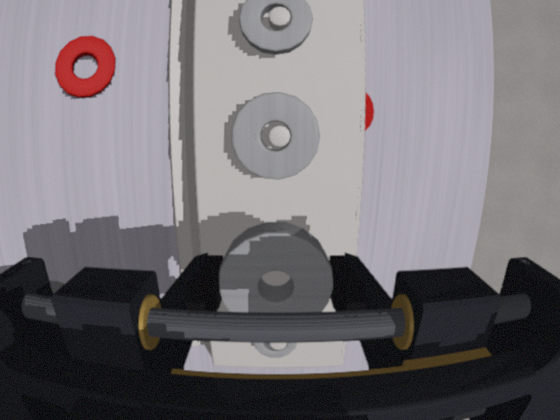

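{"method": "send_rows", "body": {
  "moves": [0.02, 0.007, -0.018, 2, 0, 0, 0.05, 0.018, -0.035, 6, 0, 0.3, 0.08, 0.028, -0.052, 10, 0, 0.6, 0.11, 0.038, -0.065, 14, -0.2, 1, 0.14, 0.048, -0.076, 18, -0.2, 1.2]
}}

```text
clock: 5.3
tool_pos: [0.5129, -0.192, 0.1738]
eef_rot: [0.689, 0.708, 0.102, 0.116]
contact_force: [-1.4, -0.2, -3.2]
opening: 0.593
```

```bash
python3 -c "
from plan import *
delta([.541,.0397,.265],RD);print(r.get_state()['q'].round(2))"
```

```text
t 5.3 tcp [ 0.5129 -0.192   0.1738] f [-1.4  -0.24 -3.15] op 0.593
shift mm [228.8  61.2 -82. ] rot deg [17.76  1.17  1.48]
[ 0.66  0.71 -0.54  2.14  1.4   0.28 -1.04]
```

{"method": "send_rows", "body": {
  "moves": [0.015, 0.005, -0.02, 3, 0.2, 0, 0.035, 0.015, -0.04, 6, 0.4, 0.3, 0.055, 0.025, -0.055, 10, 0.6, 0.6, 0.08, 0.033, -0.07, 14, 0.9, 1, 0.11, 0.04, -0.076, 17.5, 1.1, 1.4]
}}

```text
clock: 5.72
tool_pos: [0.5257, -0.0798, 0.2587]
eef_rot: [0.708, 0.706, 0.001, 0.001]
contact_force: [2.7, -1.0, -2.7]
opening: 0.596
```

```bash
python3 -c "
from plan import *
delta([.541,.0397,.255],RD);print(r.get_state()['q'].round(2))"
```

```text
t 5.72 tcp [ 0.5257 -0.0798  0.2587] f [ 2.66 -0.98 -2.67] op 0.596
shift mm [119.5  15.    3.7] rot deg [ 0.2   0.01 -0.12]
[ 0.56  0.68 -0.83  1.84  0.64  0.91 -0.58]
```

{"method": "send_rows", "body": {
  "moves": [0.03, 0.004, 0, 0.2, 0, 0, 0.06, 0.008, 0, 0.2, 0, -0.1, 0.09, 0.012, 0.003, 0.2, 0, -0.1, 0.112, 0.014, 0.005, 0.2, 0, -0.1, 0.1195, 0.015, 0.005, 0.2, 0, -0.1]
}}

```text
clock: 6.13
tool_pos: [0.5405, 0.045, 0.2546]
eef_rot: [0.705, 0.71, 0.002, -0.001]
contact_force: [0.2, 0.4, -2.5]
opening: 0.595
```

```bash
cat > held.py <<'E'
from plan import *
import sys
T0=sys.argv[1]
st=r.get_state();tp=st['tool_pos']
for cam in ('side','scene'):
    s=snap(cam,f'{T0}_{cam}.png');P=cloud(s)
    x,y,z=P[...,0],P[...,1],P[...,2]
    K=s['mtx'];Rm=cv2.Rodrigues(np.array(s['rvec'],float))[0]
    q=Rm@tp+np.array(s['tvec']).ravel();print(cam,'tcp px',(K@(q/q[2]))[:2])
s=snap('wrist',f'{T0}_wrist.png');P=wcloud(s)
T=R.from_quat(st['eef_rot']).as_matrix()
L=(P-tp)@T
np.save('L.npy',L)
for a in np.arange(-.02,.03,.002):
    k=(abs(L[...,2]-a)<.001)&(np.hypot(L[...,0],L[...,1])<.03)
    if k.sum()>50: print('h',round(a,3),k.sum(),L[k][:,:2].min(0).round(4),L[k][:,:2].max(0).round(4))
print('held z',np.nanmedian(L[...,2][(np.hypot(L[...,0]-.012,L[...,1])<.012)]))
E
python3 held.py p1; python3 -c "
from plan import *
delta([.541,.0397,.245],RD)"
```

```text
side tcp px [276.76292711 171.00400536]
scene tcp px [293.09980364 156.95218881]
h -0.02 137 [-0.0123 -0.0296] [0.0065 0.0298]
h -0.018 103 [-0.013  -0.0297] [0.0064 0.0295]
h -0.016 73 [-0.0004 -0.0291] [0.0066 0.0295]
h -0.008 53 [-0.0046 -0.0294] [0.0066 0.0292]
h -0.006 76 [-0.0063 -0.0294] [0.0068 0.0295]
h -0.004 69 [-0.0073 -0.0294] [0.0062 0.0295]
h -0.002 99 [-0.0085 -0.0293] [0.0063 0.0294]
h -0.0 110 [-0.01   -0.0293] [0.0065 0.0293]
h 0.002 127 [-0.012  -0.0292] [0.0066 0.0293]
h 0.004 146 [-0.0129 -0.0292] [0.0063 0.0293]
h 0.006 145 [-0.0123 -0.0293] [0.0065 0.0293]
h 0.008 119 [-0.0131 -0.0293] [0.0158 0.0292]
h 0.01 5072 [-0.0178 -0.029 ] [0.0229 0.0293]
h 0.012 2051 [-0.0184 -0.0294] [0.0228 0.0294]
h 0.014 274 [-0.0126 -0.0292] [0.0227 0.0292]
h 0.016 245 [-0.0124 -0.0294] [0.0228 0.0294]
h 0.018 219 [-0.0123 -0.0292] [0.0227 0.029 ]
h 0.02 218 [-0.0125 -0.0294] [0.0228 0.0293]
h 0.022 211 [-0.0122 -0.0295] [0.0228 0.0292]
h 0.024 200 [-0.0123 -0.0294] [0.0229 0.029 ]
h 0.026 136 [-0.0127 -0.0294] [0.0227 0.0293]
held z -0.05683050535141232
t 6.28 tcp [0.5407 0.0392 0.2539] f [ 0.33  0.15 -3.79] op 0.594
shift mm [0.5 0.3 8.9] rot deg [-0.    0.09  0.05]
```

View pics/p1_wrist.png

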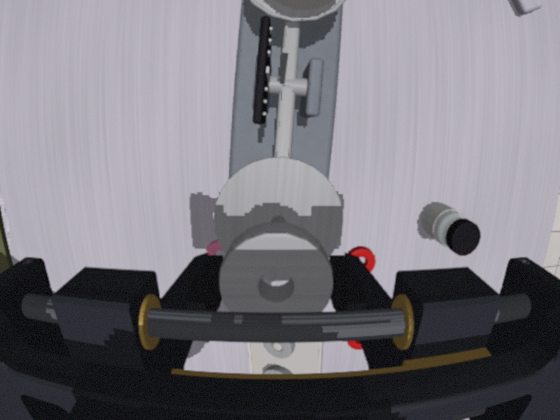

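View pics/p1_scene.png

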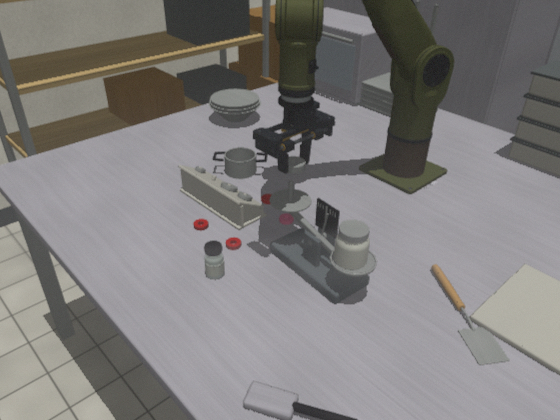

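View pics/p1_side.png

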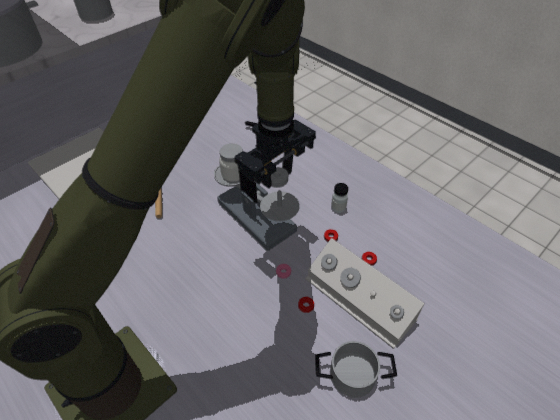

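```bash
python3 -c "
from plan import *
L=np.load('L.npy')
k=(abs(L[...,2]-.011)<.003)&(np.hypot(L[...,0],L[...,1])<.04)
ii=np.argwhere(k);print(ii.min(0),ii.max(0))
p=L[k]
A=np.c_[p[:,:2],np.ones(len(p))];c=np.linalg.lstsq(A,p[:,2],rcond=None)[0];print('plane',c,'tilt deg',np.degrees(c[:2]))
# outer edge per row columns; fit circle r=27 using outer boundary in angle bins at x>0
ang=np.arctan2(p[:,1],p[:,0]);rr=np.hypot(p[:,0],p[:,1])
E=[]
for a in np.radians(np.arange(-60,61,5)):
    m=abs(ang-a)<np.radians(2)
    if m.sum()>3: E.append(p[m][np.argmax(rr[m])][:2])
E=np.array(E)
from scipy.optimize import least_squares
o=least_squares(lambda q:np.hypot(E[:,0]-q[0],E[:,1]-q[1])-.027,[0,0],loss='soft_l1',f_scale=.0005);print('outer c',o.x,np.abs(o.fun).max())
E=[]
for a in np.radians(np.arange(-180,181,10)):
    m=(abs(ang-a)<np.radians(4))
    if m.sum()>3 and rr[m].min()>.004: E.append(p[m][np.argmin(rr[m])][:2])
E=np.array(E);print(len(E))
o=least_squares(lambda q:np.hypot(E[:,0]-q[0],E[:,1]-q[1])-.008,[0,0],loss='soft_l1',f_scale=.0005);print('hole c',o.x,np.abs(o.fun).round(4))
im=cv2.imread('pics/p1_wrist.png')[140:330,190:370];cv2.imwrite('pics/c1.png',cv2.resize(im,None,fx=4,fy=4)[:600])
"
```

```text
[230 186] [312 360]
plane [ 9.22386007e-03 -3.96305030e-06  1.06899962e-02] tilt deg [ 5.28488253e-01 -2.27066056e-04]
outer c [-0.00409491  0.00134478] 0.0004909533852387321
37
hole c [-0.0033168   0.00137161] [0.0005 0.0004 0.     0.     0.0003 0.0001 0.0003 0.0003 0.0001 0.
 0.0004 0.     0.0002 0.0005 0.0004 0.0005 0.0003 0.0002 0.0002 0.0002
 0.0005 0.     0.0003 0.0003 0.0003 0.     0.0001 0.0003 0.0003 0.
 0.0001 0.0001 0.     0.0001 0.     0.     0.0004]
```

View pics/c1.png

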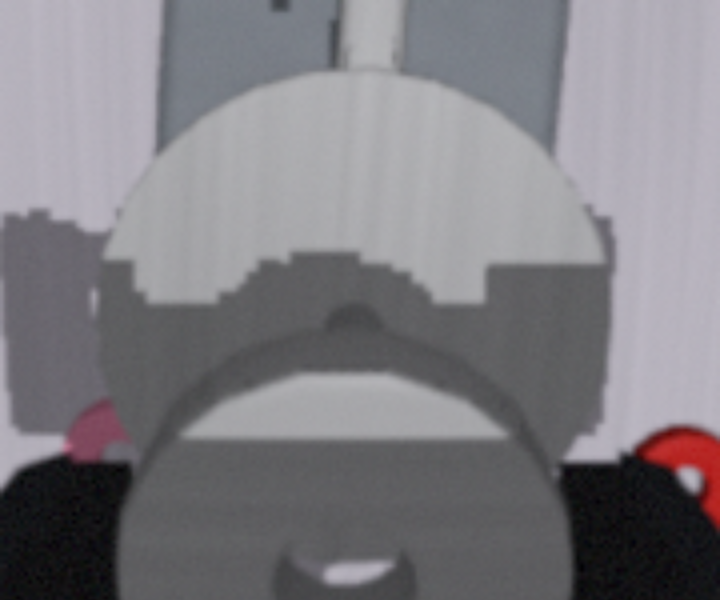

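```bash
cat > hole.py <<'E'
from plan import *
from scipy.optimize import least_squares
import sys
def hole(s=None,zt=None,R0=.027):
    st=r.get_state();s=s or imaging.snapshot('wrist');st2=r.get_state();tp=(st['tool_pos']+st2['tool_pos'])/2
    P=wcloud(s);T=R.from_quat(st['eef_rot']).as_matrix();L=(P-tp)@T
    z=L[...,2];k0=(np.hypot(L[...,0],L[...,1])<R0)&(z>0)&(z<.03)
    hst,e=np.histogram(z[k0],np.arange(0,.03,.001));zt=e[hst.argmax()]+.0005 if zt is None else zt
    k=(abs(z-zt)<.002)&(np.hypot(L[...,0],L[...,1])<R0+.013);p=L[k]
    zt=np.median(p[:,2])
    ctr=np.zeros(2)
    for it in range(3):
        d=p[:,:2]-ctr;ang=np.arctan2(d[:,1],d[:,0]);rr=np.hypot(*d.T);E=[]
        for a in np.radians(np.arange(-180,180,10)):
            m=(abs(ang-a)<np.radians(4))
            if m.sum()>3 and rr[m].min()>.003: E.append(p[m][np.argmin(rr[m])][:2])
        E=np.array(E)
        o=least_squares(lambda q:np.hypot(E[:,0]-q[0],E[:,1]-q[1])-.008,ctr,loss='soft_l1',f_scale=.0005);ctr=o.x
    print('tcp',tp.round(4),st['tool_pos']-st2['tool_pos'],'disc top z',zt.round(4),'hole in tool',ctr.round(4),'res',np.abs(o.fun).max().round(4),len(E),'world hole',(tp+T@[ctr[0],ctr[1],zt]).round(4))
    return s
if __name__=='__main__': hole()
E
python3 hole.py
```

```text
tcp [0.5407 0.0386 0.2538] [-4.19229573e-05  1.28581607e-03  2.21975439e-04] disc top z 0.0102 hole in tool [0.0006 0.0012] res 0.0005 36 world hole [0.542  0.0392 0.2436]
```

{"method": "send_rows", "body": {
  "moves": [0, 0, 0.009, 0, 0, 0, 0, 0, 0.018, 0, 0, 0, 0, 0, 0.027, 0, 0, 0, 0, 0, 0.033, 0, 0, 0, 0, 0, 0.037, 0, 0, 0]
}}

```text
clock: 6.75
tool_pos: [0.5404, 0.0373, 0.2154]
eef_rot: [0.708, 0.706, -0.001, 0.0]
contact_force: [1.0, 0.9, -2.1]
opening: 0.594
```

```bash
python3 -c "
from plan import *
delta([.541,.0391,.2],RD)
for c in ('scene','side'):
    s=snap(c);im=cv2.resize(s['image'][120:220,230:340],None,fx=6,fy=6,interpolation=cv2.INTER_CUBIC);cv2.imwrite('pics/c2_%s.png'%c,cv2.cvtColor(im,cv2.COLOR_RGB2BGR))
delta([.541,.0391,.2],RD)"
```

```text
t 6.75 tcp [0.5404 0.0373 0.2154] f [ 0.98  0.87 -2.14] op 0.594
shift mm [ 1.9  0.6 15.4] rot deg [-0.1   0.13 -0.12]
t 6.85 tcp [0.5405 0.0378 0.2158] f [-0.13  0.23 -2.27] op 0.591
shift mm [ 1.4  0.5 15.8] rot deg [-0.1   0.12 -0.07]
```

View pics/c2_scene.png

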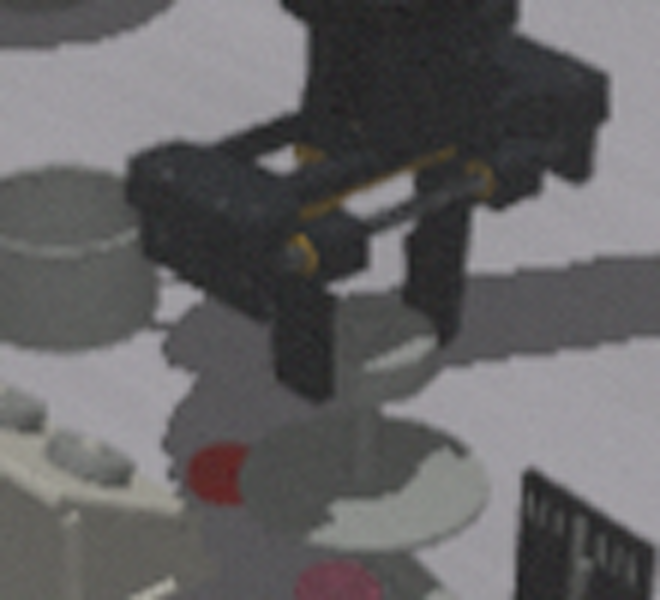

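View pics/c2_side.png

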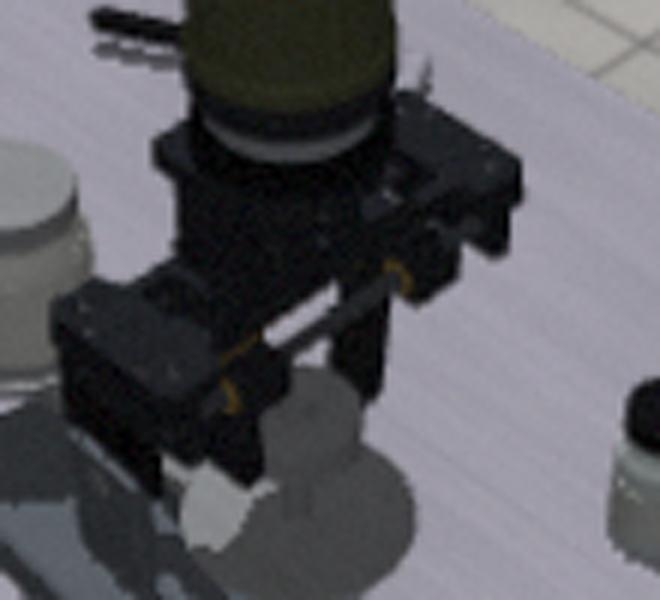

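{"method": "send_rows", "body": {
  "moves": [0.0012, 0.0004, 0.006, 0, 0, 0, 0.0012, 0.0004, 0.014, 0, 0, 0, 0.0012, 0.0004, 0.024, 0, 0, 0, 0.0012, 0.0004, 0.034, 0, 0, 0, 0.0012, 0.0004, 0.04, 0, 0, 0]
}}

```text
clock: 7.27
tool_pos: [0.5407, 0.039, 0.1744]
eef_rot: [0.707, 0.707, -0.001, -0.0]
contact_force: [1.1, 0.1, -2.2]
opening: 0.591
```

{"method": "send_rows", "body": {
  "moves": [0, 0, 0.002, 0, 0, 0, 0, 0, 0.004, 0, 0, 0, 0, 0, 0.006, 0, 0, 0, 0, 0, 0.008, 0, 0, 0, 0, 0, 0.009, 0, 0, 0]
}}

```text
clock: 7.68
tool_pos: [0.5407, 0.0386, 0.1655]
eef_rot: [0.708, 0.707, -0.002, 0.0]
contact_force: [-1.0, -1.6, 0.5]
opening: 0.595
```

```bash
python3 -c "
from plan import *
for c in ('scene','side'):
    s=snap(c);im=cv2.resize(s['image'][140:240,230:340],None,fx=6,fy=6,interpolation=cv2.INTER_CUBIC);cv2.imwrite('pics/c3_%s.png'%c,cv2.cvtColor(im,cv2.COLOR_RGB2BGR))
delta([.541,.0391,.168],RD)"
```

```text
t 7.78 tcp [0.5407 0.0386 0.1655] f [-0.5  -1.45 -0.03] op 0.595
shift mm [ 0.5  0.3 -2.5] rot deg [-0.13  0.14 -0.08]
```

View pics/c3_scene.png

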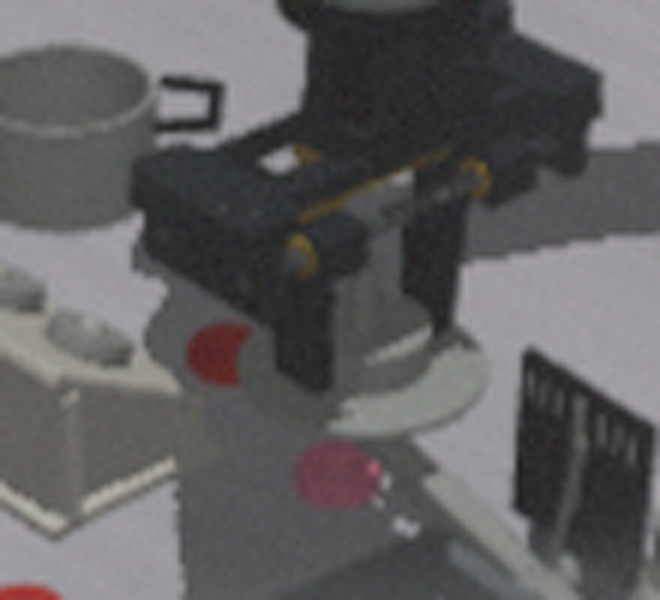

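{"method": "send_rows", "body": {
  "moves": [0, 0, 0.001, 0, 0, 0, 0, 0, 0.002, 0, 0, 0, 0, 0, 0.003, 0, 0, 0, 0, 0, 0.003, 0, 0, 0, 0, 0, 0.003, 0, 0, 0]
}}

```text
clock: 8.2
tool_pos: [0.5407, 0.0383, 0.1625]
eef_rot: [0.708, 0.707, -0.002, 0.0]
contact_force: [-0.9, -1.5, 0.7]
opening: 0.591
```

{"method": "send_rows", "body": {
  "moves": [0, 0, 0, 0, 0, 0, 0, 0, 0, 0, 0, 0, 0, 0, 0, 0, 0, 0, 0, 0, 0, 0, 0, 0, 0, 0, 0, 0, 0, 0],
  "claw": -0.7
}}

```text
clock: 8.62
tool_pos: [0.5407, 0.0386, 0.1625]
eef_rot: [0.708, 0.707, -0.002, 0.0]
contact_force: [-0.0, 0.0, -0.2]
opening: 0.851
```

{"method": "send_rows", "body": {
  "moves": [0, 0, -0.003, 0, 0, 0, 0, 0, -0.01, 0, 0, 0, 0, 0, -0.02, 0, 0, 0, 0, 0, -0.035, 0, 0, 0, 0, 0, -0.05, 0, 0, 0]
}}

```text
clock: 9.03
tool_pos: [0.5408, 0.0388, 0.2138]
eef_rot: [0.708, 0.707, -0.002, 0.0]
contact_force: [0.6, 0.3, -0.2]
opening: 0.849
```

{"method": "send_rows", "body": {
  "moves": [0, 0, -0.02, 0, 0, 0, -0.01, 0, -0.04, 0, 0, 0, -0.04, -0.005, -0.045, 0, 0, 0, -0.08, -0.01, -0.045, 0, 0, 0, -0.12, -0.015, -0.045, 0, 0, 0]
}}

```text
clock: 9.45
tool_pos: [0.5261, -0.0812, 0.2611]
eef_rot: [0.706, 0.708, -0.0, 0.001]
contact_force: [0.8, -0.3, -0.1]
opening: 0.851
```

{"method": "send_rows", "body": {
  "moves": [0, 0, 0, 0, 0, 0, 0, 0, 0, 0, 0, 0, 0, 0, 0, 0, 0, 0, 0, 0, 0, 0, 0, 0, 0, 0, 0, 0, 0, 0]
}}

```text
clock: 9.87
tool_pos: [0.5264, -0.0793, 0.2616]
eef_rot: [0.705, 0.709, 0.0, 0.001]
contact_force: [0.5, 0.3, -0.1]
opening: 0.851
```

{"method": "send_rows", "body": {
  "moves": [0, 0, 0, 0, 0, 0, 0, 0, 0, 0, 0, 0, 0, 0, 0, 0, 0, 0, 0, 0, 0, 0, 0, 0, 0, 0, 0, 0, 0, 0]
}}

```text
clock: 10.28
tool_pos: [0.5264, -0.0792, 0.2615]
eef_rot: [0.705, 0.709, 0.0, 0.001]
contact_force: [0.3, -0.7, 0.1]
opening: 0.851
```

```bash
cat > tilt.py <<'E'
from plan import *
import sys
def heights(s,P,tag):
    x,y,z=P[...,0],P[...,1],P[...,2]
    k=(np.hypot(x-.541,y-.039)<.048)&(np.hypot(x-.541,y-.039)>.029)&(z>.09)&(z<.15)
    zs=np.median(z[k]) if k.sum() else np.nan
    e=np.hypot(x-.541,y-.0397)
    k2=(e<.014)&(z>.10)&(z<.175);
    k3=(e<.008)&(z>.1)
    print(tag,'pan z',zs,k.sum(),np.percentile(z[k],[10,90]).round(4) if k.sum() else '','stemtop',np.nanpercentile(z[k3],98) if k3.sum() else '')
T0=sys.argv[1]
for c in ('scene','side','wrist'):
    s=snap(c,f'{T0}_{c}.png');np.savez(f'{T0}_{c}.npz',**{k:np.asarray(s[k]) for k in ['image','depth','mtx','rvec','tvec']})
    P=wcloud(s) if c=='wrist' else cloud(s)
    heights(s,P,c)
    if c=='scene':
        im=cv2.resize(s['image'][180:280,260:380],None,fx=6,fy=6,interpolation=cv2.INTER_CUBIC);cv2.imwrite(f'pics/{T0}_n.png',cv2.cvtColor(im,cv2.COLOR_RGB2BGR))
print(r.get_state()['clock'])
E
python3 tilt.py t1
```

```text
scene pan z 0.1352614929547712 388 [0.1091 0.137 ] stemtop 0.18757640573037435
side pan z 0.13557527697013566 298 [0.1335 0.1378] stemtop 0.14751204307620475
wrist pan z 0.13499905556020572 7212 [0.1341 0.1359] stemtop 0.18792355957572537
10.4333
```

View pics/t1_n.png

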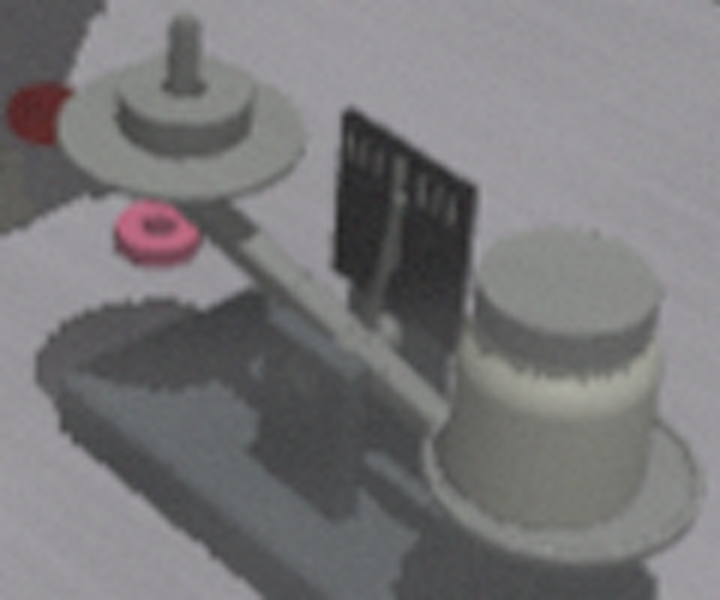

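View pics/t1_wrist.png

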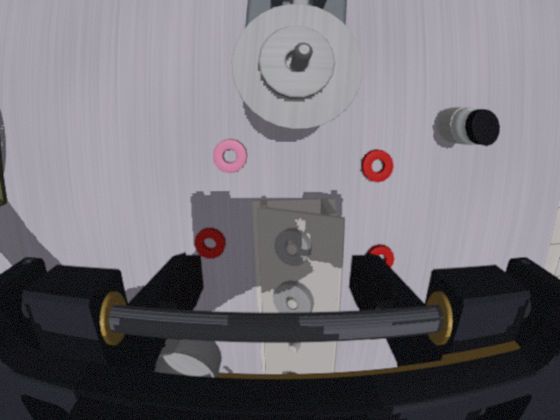

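```bash
python3 -c "
from plan import *
print(pegpose('150',.05))
delta(pegpose('150',.05),RT)"
```

```text
[ 0.51162081 -0.20069531  0.12621864]
t 10.43 tcp [ 0.5264 -0.0794  0.2615] f [ 0.87 -0.53 -0.37] op 0.846
shift mm [-121.1  -15.6  135.5] rot deg [-29.96   0.5   -1.54]
```

{"method": "send_rows", "body": {
  "moves": [-0.012, -0.001, 0.012, -3, 0, 0, -0.024, -0.003, 0.024, -6, 0.1, -0.3, -0.036, -0.005, 0.037, -9, 0.2, -0.5, -0.05, -0.007, 0.05, -12, 0.2, -0.6, -0.062, -0.008, 0.065, -15, 0.3, -0.8]
}}

```text
clock: 10.85
tool_pos: [0.5186, -0.1423, 0.1966]
eef_rot: [0.694, 0.707, 0.096, 0.092]
contact_force: [2.5, -1.4, -0.7]
opening: 0.846
```

```bash
python3 -c "
from plan import *
delta(pegpose('150',.05),RT);print(r.get_state()['q'].round(2))"
```

```text
t 10.85 tcp [ 0.5186 -0.1423  0.1966] f [ 2.47 -1.36 -0.74] op 0.846
shift mm [-58.5 -26.2  65.6] rot deg [-14.8    0.13  -0.81]
[ 0.59  0.67 -0.59  2.11  1.07  0.35 -0.83]
```

{"method": "send_rows", "body": {
  "moves": [-0.012, -0.004, 0.01, -3, 0, 0, -0.024, -0.01, 0.022, -6, 0.1, -0.3, -0.036, -0.015, 0.036, -9, 0.1, -0.5, -0.048, -0.02, 0.05, -12, 0.1, -0.6, -0.0585, -0.0262, 0.065, -14.8, 0.1, -0.8]
}}

```text
clock: 11.27
tool_pos: [0.5068, -0.1892, 0.1425]
eef_rot: [0.68, 0.707, 0.129, 0.142]
contact_force: [-0.5, -0.1, -1.4]
opening: 0.849
```

```bash
python3 -c "
from plan import *
delta(pegpose('150',.05),RT);print(r.get_state()['q'].round(2))"
```

```text
t 11.27 tcp [ 0.5068 -0.1892  0.1425] f [-0.5  -0.12 -1.37] op 0.849
shift mm [-11.3  -2.1  17.1] rot deg [-7.93  1.23  0.73]
[ 0.77  0.82 -0.71  2.23  1.99  0.42 -1.57]
```

{"method": "send_rows", "body": {
  "moves": [-0.004, 0, 0.004, -2.5, 0.3, 0.2, -0.008, -0.001, 0.01, -5, 0.8, 0.5, -0.0113, -0.002, 0.016, -7.9, 1.2, 0.7, -0.0113, -0.002, 0.016, -7.9, 1.2, 0.7, -0.0113, -0.002, 0.016, -7.9, 1.2, 0.7]
}}

```text
clock: 11.68
tool_pos: [0.5106, -0.201, 0.1264]
eef_rot: [0.673, 0.694, 0.186, 0.179]
contact_force: [0.6, 1.3, -0.0]
opening: 0.847
```

```bash
python3 -c "
from plan import *
delta(pegpose('150',.002),RT);print(r.get_state()['q'].round(2))"
```

```text
t 11.68 tcp [ 0.5106 -0.201   0.1264] f [ 0.64  1.25 -0.02] op 0.847
shift mm [ 0.2  1.  48.7] rot deg [-0.17 -0.04 -0.1 ]
[ 0.94  0.97 -0.9   2.29  2.29  0.61 -1.74]
```

{"method": "send_rows", "body": {
  "moves": [0, 0.001, 0.012, 0, 0, 0, 0, 0.001, 0.024, 0, 0, 0, 0, 0.001, 0.036, 0, 0, 0, 0, 0.001, 0.044, 0, 0, 0, 0, 0.001, 0.0485, 0, 0, 0]
}}

```text
clock: 12.1
tool_pos: [0.5368, -0.1997, 0.085]
eef_rot: [0.672, 0.694, 0.185, 0.179]
contact_force: [-0.2, 0.3, 0.2]
opening: 0.847
```

{"method": "send_rows", "body": {
  "moves": [0, 0, 0, 0, 0, 0, 0, 0, 0, 0, 0, 0, 0, 0, 0, 0, 0, 0, 0, 0, 0, 0, 0, 0, 0, 0, 0, 0, 0, 0],
  "claw": 1
}}

```text
clock: 12.52
tool_pos: [0.5365, -0.1997, 0.0854]
eef_rot: [0.672, 0.694, 0.185, 0.179]
contact_force: [-1.0, 0.3, 1.4]
opening: 0.523
```

{"method": "send_rows", "body": {
  "moves": [0, 0, 0, 0, 0, 0, 0, 0, 0, 0, 0, 0, 0, 0, 0, 0, 0, 0, 0, 0, 0, 0, 0, 0, 0, 0, 0, 0, 0, 0]
}}

```text
clock: 12.93
tool_pos: [0.5363, -0.1999, 0.0853]
eef_rot: [0.672, 0.694, 0.185, 0.179]
contact_force: [-1.0, -0.7, -0.4]
opening: 0.524
```

```bash
python3 -c "
from plan import *
delta(pegpose('150',.002),RT)"; python3 hole.py
```

```text
t 12.93 tcp [ 0.5363 -0.1999  0.0853] f [-0.98 -0.66 -0.39] op 0.524
shift mm [ 0.  -0.8  0.2] rot deg [-0.19  0.01 -0.02]
tcp [ 0.5362 -0.1999  0.0852] [ 3.14211840e-05 -4.52962532e-05  2.30484426e-05] disc top z 0.0164 hole in tool [-0.0003 -0.0115] res 0.0 2 world hole [ 0.5344 -0.2003  0.0653]
```

{"method": "send_rows", "body": {
  "moves": [0, 0, -0.002, 0, 0, 0, 0, 0, -0.008, 0, 0, 0, 0, 0, -0.018, 0, 0, 0, 0, 0, -0.03, 0, 0, 0, 0, 0, -0.042, 0, 0, 0]
}}

```text
clock: 13.4
tool_pos: [0.5147, -0.2002, 0.1227]
eef_rot: [0.672, 0.694, 0.185, 0.179]
contact_force: [-0.4, -0.2, -1.3]
opening: 0.525
```

```bash
python3 -c "
from plan import *
snap('wrist','w5.png')
delta([.541,.0391,.265],RD)"
```

```text
t 13.45 tcp [ 0.5141 -0.2001  0.1243] f [-1.73  0.38  0.37] op 0.527
shift mm [ 238.1  100.6 -104.7] rot deg [29.9  -0.46  1.9 ]
```

View pics/w5.png

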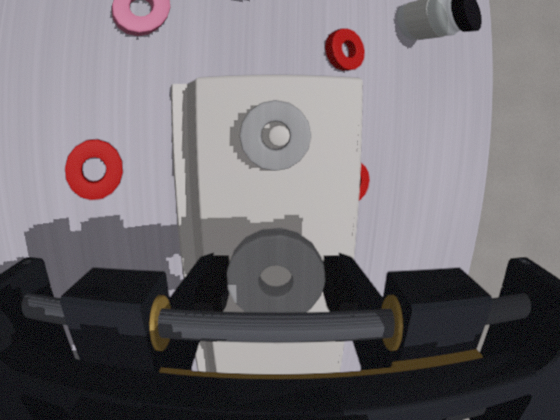

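{"method": "send_rows", "body": {
  "moves": [0.004, 0.009, -0.017, 3, 0, 0, 0.01, 0.02, -0.036, 6, 0, 0.3, 0.018, 0.031, -0.055, 10, 0, 0.6, 0.03, 0.043, -0.075, 14, -0.2, 1, 0.042, 0.055, -0.092, 18, -0.2, 1.2]
}}

```text
clock: 13.87
tool_pos: [0.5095, -0.1925, 0.1817]
eef_rot: [0.692, 0.705, 0.098, 0.123]
contact_force: [0.3, 0.3, -1.0]
opening: 0.529
```

```bash
python3 -c "
from plan import *
delta([.541,.0391,.255],RD);print(r.get_state()['q'].round(2))"
```

```text
t 13.87 tcp [ 0.5095 -0.1925  0.1817] f [ 0.27  0.32 -0.99] op 0.529
shift mm [228.3  58.1 -67.1] rot deg [17.97  1.98  1.08]
[ 0.68  0.7  -0.59  2.14  1.41  0.32 -1.07]
```

{"method": "send_rows", "body": {
  "moves": [0.015, 0.005, -0.018, 3, 0.2, 0, 0.035, 0.015, -0.036, 6, 0.5, 0.2, 0.06, 0.025, -0.052, 10, 0.9, 0.5, 0.09, 0.033, -0.066, 14, 1.4, 0.8, 0.12, 0.04, -0.074, 18, 1.9, 1.1]
}}

```text
clock: 14.28
tool_pos: [0.5227, -0.0717, 0.2613]
eef_rot: [0.708, 0.706, -0.001, -0.001]
contact_force: [2.8, -0.5, -2.5]
opening: 0.526
```

```bash
python3 -c "
from plan import *
delta([.541,.0391,.245],RD)"
```

```text
t 14.28 tcp [ 0.5227 -0.0717  0.2613] f [ 2.84 -0.51 -2.48] op 0.526
shift mm [110.8  18.   16.3] rot deg [-0.21 -0.01 -0.18]
```

{"method": "send_rows", "body": {
  "moves": [0.03, 0.005, 0, -0.2, 0, -0.2, 0.06, 0.01, 0.003, -0.2, 0, -0.2, 0.09, 0.015, 0.008, -0.2, 0, -0.2, 0.106, 0.018, 0.014, -0.2, 0, -0.2, 0.1108, 0.018, 0.016, -0.2, 0, -0.2]
}}

```text
clock: 14.7
tool_pos: [0.5407, 0.0434, 0.2455]
eef_rot: [0.705, 0.709, 0.001, -0.001]
contact_force: [-0.0, 0.3, -1.9]
opening: 0.528
```

{"method": "send_rows", "body": {
  "moves": [0, 0, 0, 0, 0, 0, 0, 0, 0, 0, 0, 0, 0, 0, 0, 0, 0, 0, 0, 0, 0, 0, 0, 0, 0, 0, 0, 0, 0, 0]
}}

```text
clock: 15.12
tool_pos: [0.5407, 0.0418, 0.2456]
eef_rot: [0.706, 0.709, 0.001, -0.0]
contact_force: [-0.2, -0.1, -0.6]
opening: 0.526
```

```bash
python3 hole.py;  python3 -c "
from plan import *
delta([.541,.0391,.245],RD)
s=snap('scene','s5.png');s=snap('wrist');im=s['image'][140:330,190:370];cv2.imwrite('pics/c5.png',cv2.cvtColor(cv2.resize(im,None,fx=3,fy=3),cv2.COLOR_RGB2BGR))"
```

```text
tcp [0.5407 0.042  0.2456] [-8.64609589e-06 -2.95443311e-04 -5.90768475e-06] disc top z 0.0159 hole in tool [-0.0001  0.0011] res 0.0009 36 world hole [0.5418 0.0419 0.2298]
t 15.17 tcp [0.5407 0.0421 0.2456] f [ 0.77  0.21 -1.69] op 0.527
shift mm [-3.   0.3  0.6] rot deg [ 0.05 -0.12  0.28]
```

View pics/c5.png

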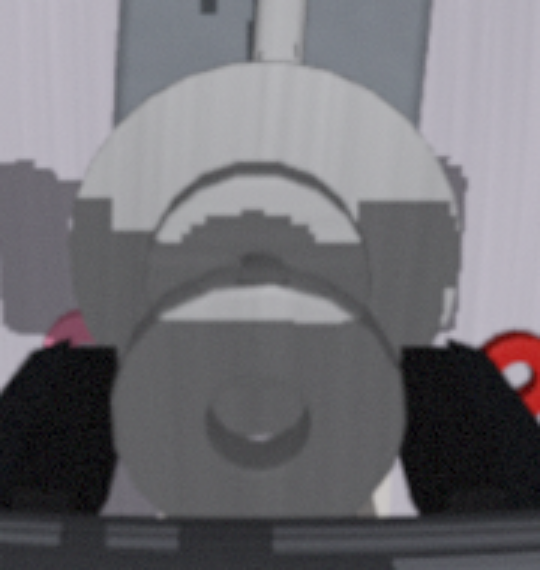

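{"method": "send_rows", "body": {
  "moves": [-0.0015, 0, 0.001, 0, 0, 0, -0.0028, 0.0003, 0.006, 0, 0, 0.2, -0.0028, 0.0003, 0.014, 0, 0, 0.2, -0.0028, 0.0003, 0.022, 0, 0, 0.2, -0.0028, 0.0003, 0.026, 0, 0, 0.2]
}}

```text
clock: 15.68
tool_pos: [0.5403, 0.0396, 0.218]
eef_rot: [0.706, 0.708, 0.0, -0.001]
contact_force: [0.4, 0.2, -2.2]
opening: 0.528
```

```bash
python3 -c "
from plan import *
delta([.541,.0391,.21],RD)"
```

```text
t 15.68 tcp [0.5403 0.0396 0.218 ] f [ 0.38  0.17 -2.24] op 0.528
shift mm [-0.5  0.7  8. ] rot deg [-0.08 -0.11  0.13]
```

{"method": "send_rows", "body": {
  "moves": [-0.0004, 0.0005, 0.003, 0, 0, 0, -0.0004, 0.0005, 0.007, 0, 0, 0.1, -0.0004, 0.0005, 0.013, 0, 0, 0.1, -0.0004, 0.0005, 0.019, 0, 0, 0.1, -0.0004, 0.0005, 0.025, 0, 0, 0.1]
}}

```text
clock: 16.1
tool_pos: [0.5409, 0.0392, 0.1924]
eef_rot: [0.707, 0.707, 0.0, -0.001]
contact_force: [0.2, -0.9, -1.7]
opening: 0.526
```

```bash
python3 -c "
from plan import *
delta([.541,.0391,.181],RD)
for c in ('scene','side'):
    s=snap(c);im=cv2.resize(s['image'][140:240,230:340],None,fx=6,fy=6,interpolation=cv2.INTER_CUBIC);cv2.imwrite('pics/c6_%s.png'%c,cv2.cvtColor(im,cv2.COLOR_RGB2BGR))
"
```

```text
t 16.1 tcp [0.5409 0.0392 0.1924] f [ 0.25 -0.91 -1.67] op 0.526
shift mm [-0.2  0.2 11.4] rot deg [-0.07 -0.12  0.02]
```

View pics/c6_scene.png

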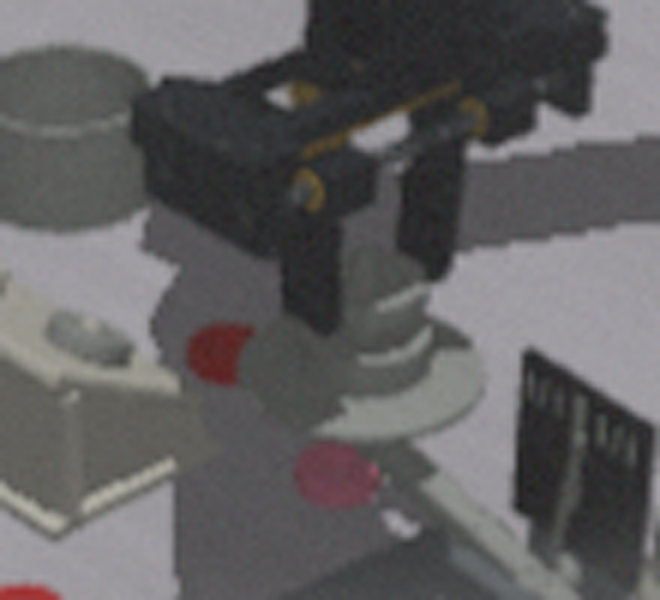

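{"method": "send_rows", "body": {
  "moves": [0, 0, 0.003, 0, 0, 0, 0, 0, 0.006, 0, 0, 0, 0, 0, 0.009, 0, 0, 0, 0, 0, 0.0115, 0, 0, 0, 0, 0, 0.014, 0, 0, 0]
}}

```text
clock: 16.62
tool_pos: [0.5406, 0.039, 0.1778]
eef_rot: [0.707, 0.707, -0.0, -0.001]
contact_force: [-0.1, -1.1, -1.1]
opening: 0.527
```

{"method": "send_rows", "body": {
  "moves": [0, 0, 0.002, 0, 0, 0, 0, 0, 0.004, 0, 0, 0, 0, 0, 0.006, 0, 0, 0, 0, 0, 0.007, 0, 0, 0, 0, 0, 0.007, 0, 0, 0]
}}

```text
clock: 17.03
tool_pos: [0.5406, 0.0386, 0.1706]
eef_rot: [0.707, 0.707, -0.001, -0.001]
contact_force: [0.7, -1.9, -0.4]
opening: 0.531
```

{"method": "send_rows", "body": {
  "moves": [0, 0, 0, 0, 0, 0, 0, 0, 0, 0, 0, 0, 0, 0, 0, 0, 0, 0, 0, 0, 0, 0, 0, 0, 0, 0, 0, 0, 0, 0],
  "claw": -0.6
}}

```text
clock: 17.45
tool_pos: [0.5406, 0.0389, 0.1707]
eef_rot: [0.707, 0.707, -0.0, -0.001]
contact_force: [0.5, -0.0, 0.1]
opening: 0.796
```

```bash
python3 -c "
from plan import *
delta([.541,.0391,.181],RD)
for c in ('scene',):
    s=snap(c);im=cv2.resize(s['image'][140:240,230:340],None,fx=6,fy=6,interpolation=cv2.INTER_CUBIC);cv2.imwrite('pics/c7_%s.png'%c,cv2.cvtColor(im,cv2.COLOR_RGB2BGR))
"
```

```text
t 17.45 tcp [0.5406 0.0389 0.1707] f [ 0.5  -0.01  0.09] op 0.796
shift mm [  0.3   0.3 -10.3] rot deg [-0.13 -0.08  0.02]
```

View pics/c7_scene.png

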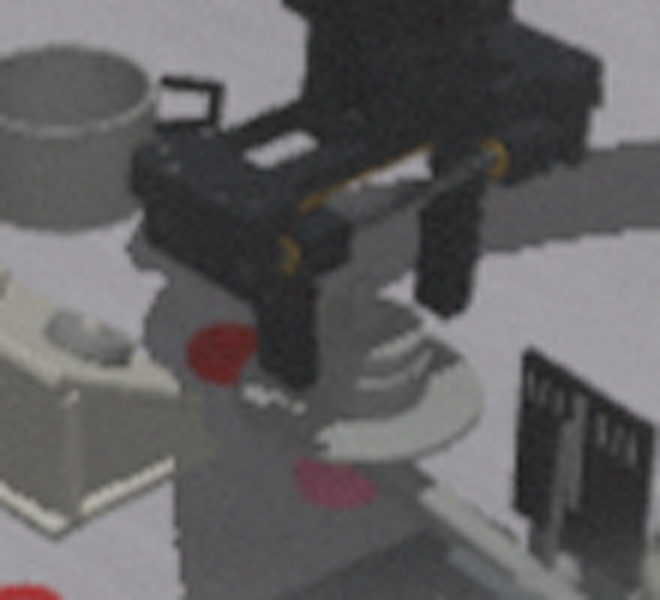

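Both are down. Retreat, let it settle, read the tilt.

{"method": "send_rows", "body": {
  "moves": [0, 0, -0.005, 0, 0, 0, 0, 0, -0.015, 0, 0, 0, 0, 0, -0.03, 0, 0, 0, 0, 0, -0.05, 0, 0, 0, 0, 0, -0.07, 0, 0, 0]
}}

```text
clock: 17.92
tool_pos: [0.5406, 0.0389, 0.2421]
eef_rot: [0.707, 0.707, -0.0, -0.001]
contact_force: [-0.6, -0.1, 0.4]
opening: 0.802
```

{"method": "send_rows", "body": {
  "moves": [-0.01, 0, -0.015, 0, 0, 0, -0.04, -0.004, -0.02, 0, 0, 0, -0.07, -0.008, -0.02, 0, 0, 0, -0.095, -0.012, -0.02, 0, 0, 0, -0.12, -0.015, -0.02, 0, 0, 0]
}}

```text
clock: 18.33
tool_pos: [0.5254, -0.0825, 0.2632]
eef_rot: [0.707, 0.707, -0.0, -0.001]
contact_force: [-0.6, -0.5, 0.3]
opening: 0.801
```

{"method": "send_rows", "body": {
  "moves": [0, 0, 0, 0, 0, 0, 0, 0, 0, 0, 0, 0, 0, 0, 0, 0, 0, 0, 0, 0, 0, 0, 0, 0, 0, 0, 0, 0, 0, 0]
}}

```text
clock: 18.75
tool_pos: [0.5257, -0.0809, 0.2636]
eef_rot: [0.706, 0.708, 0.0, -0.001]
contact_force: [-0.8, -0.0, 0.4]
opening: 0.802
```

{"method": "send_rows", "body": {
  "moves": [0, 0, 0, 0, 0, 0, 0, 0, 0, 0, 0, 0, 0, 0, 0, 0, 0, 0, 0, 0, 0, 0, 0, 0, 0, 0, 0, 0, 0, 0]
}}

```text
clock: 19.17
tool_pos: [0.5257, -0.0808, 0.2635]
eef_rot: [0.706, 0.708, 0.0, -0.001]
contact_force: [-0.1, -0.6, 0.1]
opening: 0.803
```

```bash
python3 tilt.py t2; python3 -c "
from plan import *
# jar pan height too + wrist pan refined
for t in ('t1','t2'):
    for c in ('scene','side','wrist'):
        s=dict(np.load(f'{t}_{c}.npz'));P=wcloud(s) if c=='wrist' else cloud(s)
        x,y,z=P[...,0],P[...,1],P[...,2];e=np.hypot(x-.541,y-.039)
        k=(e>.030)&(e<.047)&(z>.1)&(z<.15)
        h,b=np.histogram(z[k],np.arange(.1,.15,.0005));m=b[h.argmax()];kk=k&(abs(z-m)<.002)
        print(t,c,np.median(z[kk]),kk.sum())
        k=(np.hypot(x-.56,y-.25)<.045)&(z>.15)&(z<.25)
        if k.sum()>50:
            h,b=np.histogram(z[k],np.arange(.15,.25,.0005));m=b[h.argmax()];print('  jar lid z',np.median(z[k&(abs(z-m)<.0015)]),h.max())
delta(pegpose('100',.05),RT)"
```

```text
scene pan z 0.12472725852687319 382 [0.1026 0.1263] stemtop 0.17662483358353157
side pan z 0.12488376062282662 329 [0.1229 0.1279] stemtop 0.14960329477957635
wrist pan z 0.1242565000408714 6466 [0.1233 0.1252] stemtop 0.17708630688828392
19.3167
t1 scene 0.13552030191346415 257
  jar lid z 0.18598657447087968 79
t1 side 0.13536496122117525 201
  jar lid z 0.18561294332320627 40
t1 wrist 0.13498502491732287 6544
t2 scene 0.12482485601360888 258
  jar lid z 0.1965855630508827 80
t2 side 0.12461800192012396 228
  jar lid z 0.1973377980012755 42
t2 wrist 0.12424785218865061 5902
t 19.32 tcp [ 0.5257 -0.0809  0.2636] f [ 0.19 -0.09  0.58] op 0.801
shift mm [-54.  -16.2 137.2] rot deg [-30.1    0.34  -1.67]
```

View pics/t2_n.png

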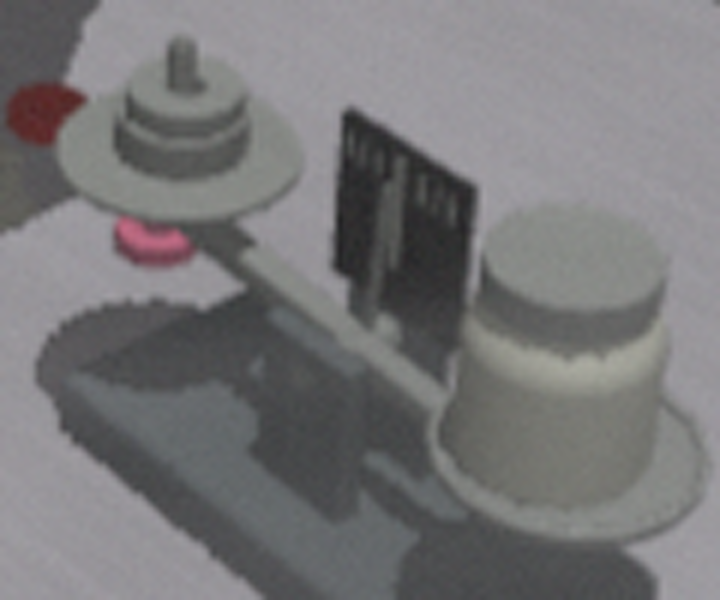

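{"method": "send_rows", "body": {
  "moves": [-0.005, -0.001, 0.012, -3, 0, 0, -0.01, -0.003, 0.026, -6, 0.1, -0.3, -0.016, -0.005, 0.04, -9, 0.2, -0.5, -0.022, -0.007, 0.054, -12, 0.2, -0.6, -0.028, -0.008, 0.068, -15, 0.3, -0.8]
}}

```text
clock: 19.73
tool_pos: [0.5172, -0.109, 0.1952]
eef_rot: [0.695, 0.707, 0.096, 0.089]
contact_force: [2.2, -2.0, -0.7]
opening: 0.804
```

```bash
python3 -c "
from plan import *
delta(pegpose('100',.05),RT);print(r.get_state()['q'].round(2))"
```

```text
t 19.73 tcp [ 0.5172 -0.109   0.1952] f [ 2.21 -1.98 -0.68] op 0.804
shift mm [-26.1 -25.7  64.3] rot deg [-14.99  -0.07  -0.98]
[ 0.51  0.66 -0.57  2.14  1.13  0.34 -0.96]
```

{"method": "send_rows", "body": {
  "moves": [-0.005, -0.004, 0.01, -3, 0, 0, -0.01, -0.01, 0.022, -6, 0, -0.3, -0.015, -0.015, 0.036, -9, 0, -0.5, -0.02, -0.02, 0.05, -12, 0, -0.7, -0.026, -0.0257, 0.062, -15, 0, -1]
}}

```text
clock: 20.15
tool_pos: [0.5036, -0.1373, 0.1428]
eef_rot: [0.683, 0.707, 0.115, 0.143]
contact_force: [-1.2, -0.8, -0.3]
opening: 0.799
```

```bash
python3 -c "
from plan import *
delta(pegpose('100',.05),RT);print(r.get_state()['q'].round(2))"
```

```text
t 20.15 tcp [ 0.5036 -0.1373  0.1428] f [-1.17 -0.85 -0.26] op 0.799
shift mm [ 3.1 -0.3 17.4] rot deg [-9.06  2.45  0.84]
[ 0.6   0.8  -0.65  2.28  2.05  0.47 -1.78]
```

{"method": "send_rows", "body": {
  "moves": [0.001, 0, 0.004, -2.5, 0.5, 0.2, 0.002, 0, 0.009, -5, 1.2, 0.5, 0.003, 0, 0.014, -9, 2.4, 0.8, 0.003, 0, 0.017, -9, 2.4, 0.8, 0.003, 0, 0.017, -9, 2.4, 0.8]
}}

```text
clock: 20.57
tool_pos: [0.5087, -0.1352, 0.1253]
eef_rot: [0.673, 0.694, 0.185, 0.178]
contact_force: [-0.1, -0.6, -0.3]
opening: 0.802
```

```bash
python3 -c "
from plan import *
s=imaging.snapshot('wrist');P=wcloud(s)
d=P-F;h=d@n;A=d@xv;B=d@yv
for nm,t,rr in (('100',.012,.027),('50',.012,.02)):
    k=(abs(h-t)<.003)&(np.hypot(A,B-PEG[nm])<rr)
    p=np.stack([A[k],B[k]],1).astype(np.float32)*1000
    if k.sum()>20:
        (cx,cy),rad=cv2.minEnclosingCircle(p);print(nm,k.sum(),cx,cy-PEG[nm]*1000,2*rad,h[k].mean())
delta(pegpose('100',.002),RT);print(r.get_state()['q'].round(2))"
```

```text
100 2789 -0.814452052116394 -0.3010971069335966 39.69061279296875 0.010898219872112001
t 20.62 tcp [ 0.5097 -0.135   0.1263] f [ 0.7  -0.47  0.05] op 0.802
shift mm [ 0.3 -0.1 48. ] rot deg [-0.18  0.05 -0.01]
[ 0.76  0.95 -0.86  2.38  2.36  0.72 -1.99]
```

{"method": "send_rows", "body": {
  "moves": [0, 0, 0.012, 0, 0, 0, 0, 0, 0.024, 0, 0, 0, 0, 0, 0.036, 0, 0, 0, 0, 0, 0.044, 0, 0, 0, 0, 0, 0.048, 0, 0, 0]
}}

```text
clock: 21.03
tool_pos: [0.535, -0.1341, 0.0848]
eef_rot: [0.672, 0.694, 0.185, 0.18]
contact_force: [-0.0, 0.8, -0.3]
opening: 0.8
```

{"method": "send_rows", "body": {
  "moves": [0, 0, 0, 0, 0, 0, 0, 0, 0, 0, 0, 0, 0, 0, 0, 0, 0, 0, 0, 0, 0, 0, 0, 0, 0, 0, 0, 0, 0, 0],
  "claw": 1
}}

```text
clock: 21.45
tool_pos: [0.5348, -0.1342, 0.0852]
eef_rot: [0.672, 0.694, 0.184, 0.18]
contact_force: [-1.4, 0.0, 1.2]
opening: 0.445
```

{"method": "send_rows", "body": {
  "moves": [0, 0, 0, 0, 0, 0, 0, 0, 0, 0, 0, 0, 0, 0, 0, 0, 0, 0, 0, 0, 0, 0, 0, 0, 0, 0, 0, 0, 0, 0]
}}

```text
clock: 21.87
tool_pos: [0.5346, -0.1342, 0.0851]
eef_rot: [0.672, 0.694, 0.184, 0.18]
contact_force: [0.4, -0.1, -0.5]
opening: 0.437
```

{"method": "send_rows", "body": {
  "moves": [0, 0, -0.002, 0, 0, 0, 0, 0, -0.008, 0, 0, 0, 0, 0, -0.018, 0, 0, 0, 0, 0, -0.03, 0, 0, 0, 0, 0, -0.042, 0, 0, 0]
}}

```text
clock: 22.28
tool_pos: [0.513, -0.1346, 0.1224]
eef_rot: [0.672, 0.695, 0.184, 0.18]
contact_force: [0.8, -0.1, -1.5]
opening: 0.437
```

```bash
python3 -c "
from plan import *
snap('wrist','w6.png')
delta([.541,.0391,.265],RD)"
```

```text
t 22.33 tcp [ 0.5121 -0.1344  0.124 ] f [-1.45  0.82  1.44] op 0.44
shift mm [ 172.   100.7 -105.4] rot deg [29.91 -0.33  1.95]
```

View pics/w6.png

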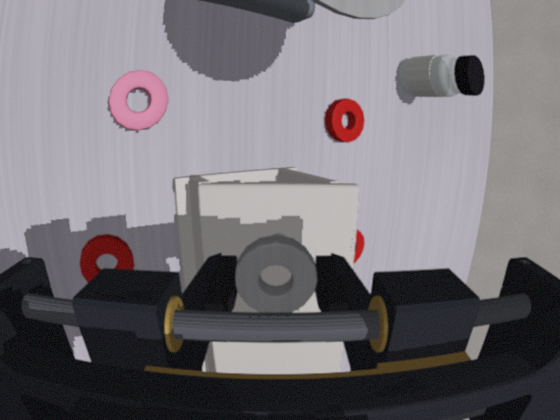

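{"method": "send_rows", "body": {
  "moves": [0, 0.009, -0.017, 3, 0, 0, 0, 0.02, -0.036, 6, 0, 0.3, 0, 0.031, -0.055, 10, 0, 0.6, 0.003, 0.043, -0.075, 14, -0.2, 1, 0.006, 0.055, -0.092, 18, -0.2, 1.2]
}}

```text
clock: 22.75
tool_pos: [0.5163, -0.1473, 0.1915]
eef_rot: [0.692, 0.702, 0.1, 0.133]
contact_force: [0.6, -0.6, -1.1]
opening: 0.439
```

```bash
python3 -c "
from plan import *
delta([.541,.0391,.255],RD);print(r.get_state()['q'].round(2))"
```

```text
t 22.75 tcp [ 0.5163 -0.1473  0.1915] f [ 0.61 -0.57 -1.09] op 0.439
shift mm [182.9  48.  -60.2] rot deg [18.99  2.71  0.81]
[ 0.56  0.67 -0.57  2.18  1.53  0.33 -1.3 ]
```

{"method": "send_rows", "body": {
  "moves": [0.01, 0.005, -0.016, 3, 0.3, 0, 0.025, 0.015, -0.032, 6, 0.7, 0.2, 0.04, 0.025, -0.048, 10, 1.3, 0.4, 0.06, 0.033, -0.062, 14, 2, 0.6, 0.08, 0.04, -0.07, 19, 2.7, 0.8]
}}

```text
clock: 23.17
tool_pos: [0.5279, -0.0821, 0.2571]
eef_rot: [0.708, 0.706, 0.009, 0.021]
contact_force: [1.3, -2.3, -2.1]
opening: 0.436
```

```bash
python3 -c "
from plan import *
delta([.541,.0388,.245],RD);print(r.get_state()['q'].round(2))"
```

```text
t 23.17 tcp [ 0.5279 -0.0821  0.2571] f [ 1.3  -2.25 -2.08] op 0.436
shift mm [121.2  12.2  10.7] rot deg [ 2.4   0.93 -0.22]
[ 0.54  0.66 -0.8   1.87  0.66  0.85 -0.6 ]
```

{"method": "send_rows", "body": {
  "moves": [0.03, 0.003, 0.002, 1, 0.4, -0.1, 0.06, 0.006, 0.004, 2.4, 0.9, -0.2, 0.09, 0.009, 0.007, 2.4, 0.9, -0.2, 0.112, 0.012, 0.01, 2.4, 0.9, -0.2, 0.1195, 0.0122, 0.0107, 2.4, 0.9, -0.2]
}}

```text
clock: 23.58
tool_pos: [0.5406, 0.0418, 0.2454]
eef_rot: [0.705, 0.709, 0.001, -0.001]
contact_force: [-0.1, 0.9, -1.2]
opening: 0.436
```

{"method": "send_rows", "body": {
  "moves": [0, 0, 0, 0, 0, 0, 0, 0, 0, 0, 0, 0, 0, 0, 0, 0, 0, 0, 0, 0, 0, 0, 0, 0, 0, 0, 0, 0, 0, 0]
}}

```text
clock: 24.0
tool_pos: [0.5406, 0.04, 0.2454]
eef_rot: [0.706, 0.708, 0.001, -0.0]
contact_force: [-0.1, -0.1, -1.7]
opening: 0.436
```

```bash
python3 hole.py;  python3 -c "
from plan import *
delta([.541,.0388,.245],RD)"
```

```text
tcp [0.5406 0.0402 0.2454] [-2.16425341e-05 -2.88481071e-04 -1.04425802e-05] disc top z 0.0155 hole in tool [0.0004 0.0012] res 0.0006 36 world hole [0.5418 0.0406 0.2298]
t 24.05 tcp [0.5406 0.0403 0.2454] f [-0.01  0.35 -0.59] op 0.436
shift mm [-1.5  0.4  0.4] rot deg [ 0.04 -0.1   0.21]
```

```bash
python3 -c "
from plan import *
from scipy.optimize import least_squares
for t,lo,hi in (('t1',.157,.183),('t2',.157,.173)):
    for c in ('scene','side','wrist'):
        s=dict(np.load(f'{t}_{c}.npz'));P=wcloud(s) if c=='wrist' else cloud(s)
        x,y,z=P[...,0],P[...,1],P[...,2];k=(z>lo)&(z<hi)&(np.hypot(x-.541,y-.039)<.018);p=P[k]
        if len(p)<8: continue
        o=least_squares(lambda q:np.hypot(p[:,0]-q[0],p[:,1]-q[1])-.006,np.median(p[:,:2],0),loss='soft_l1',f_scale=.001)
        print(t,c,len(p),o.x.round(4))"
```

```text
t1 scene 47 [0.5397 0.0393]
t1 wrist 183 [0.5439 0.0384]
t2 scene 32 [0.5487 0.0431]
t2 wrist 152 [0.5439 0.0374]
```

{"method": "send_rows", "body": {
  "moves": [-0.0015, 0.0005, 0.004, 0, 0, 0, -0.0026, 0.0008, 0.014, 0, 0, 0.2, -0.0026, 0.0008, 0.024, 0, 0, 0.2, -0.0026, 0.0008, 0.032, 0, 0, 0.2, -0.0026, 0.0008, 0.036, 0, 0, 0.2]
}}

```text
clock: 24.47
tool_pos: [0.5406, 0.0374, 0.2075]
eef_rot: [0.707, 0.707, -0.0, -0.001]
contact_force: [0.0, 0.3, -0.1]
opening: 0.442
```

```bash
python3 -c "
from plan import *
delta([.5414,.0376,.20],RD)
for c in ('scene','side'):
    s=snap(c);im=cv2.resize(s['image'][140:240,230:340],None,fx=6,fy=6,interpolation=cv2.INTER_CUBIC);cv2.imwrite('pics/c8_%s.png'%c,cv2.cvtColor(im,cv2.COLOR_RGB2BGR))
"
```

```text
t 24.47 tcp [0.5406 0.0374 0.2075] f [ 0.01  0.35 -0.13] op 0.442
shift mm [0.2 0.8 7.5] rot deg [-0.12 -0.07  0.02]
```

View pics/c8_scene.png

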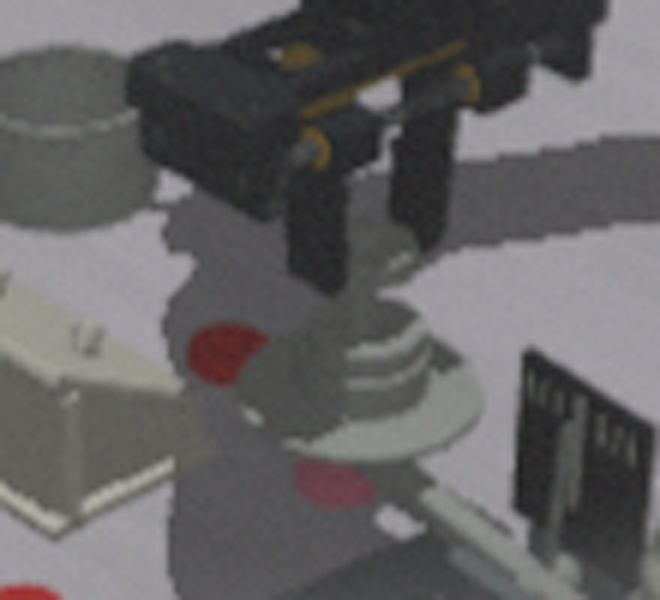

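View pics/c8_side.png

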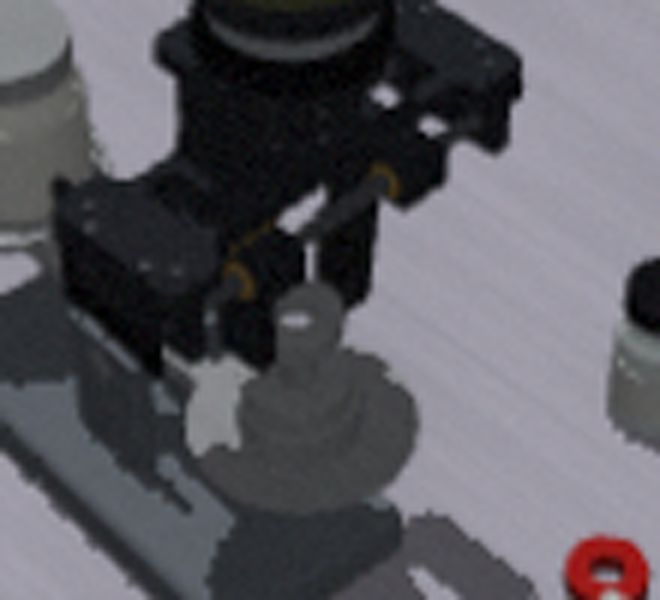

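{"method": "send_rows", "body": {
  "moves": [0, 0.0008, 0.002, 0, 0, 0, 0, 0.0008, 0.004, 0, 0, 0, 0, 0.0008, 0.006, 0, 0, 0, 0, 0.0008, 0.009, 0, 0, 0, 0, 0.0008, 0.012, 0, 0, 0]
}}

```text
clock: 24.98
tool_pos: [0.5417, 0.0378, 0.1961]
eef_rot: [0.707, 0.707, 0.0, -0.001]
contact_force: [-0.4, -0.1, -0.8]
opening: 0.436
```

```bash
python3 -c "
from plan import *
delta([.5414,.0376,.182],RD)
for c in ('scene','side'):
    s=snap(c);im=cv2.resize(s['image'][140:240,230:340],None,fx=6,fy=6,interpolation=cv2.INTER_CUBIC);cv2.imwrite('pics/c9_%s.png'%c,cv2.cvtColor(im,cv2.COLOR_RGB2BGR))
    delta([.5414,.0376,.182],RD)
"
```

```text
t 24.98 tcp [0.5417 0.0378 0.1961] f [-0.4  -0.08 -0.82] op 0.436
shift mm [-0.3 -0.3 14.1] rot deg [-0.07 -0.08  0.04]
t 25.03 tcp [0.5413 0.0377 0.1955] f [-0.71 -1.1  -1.93] op 0.436
shift mm [-0.1  0.1 13.5] rot deg [-0.13 -0.07  0.04]
t 25.08 tcp [0.5413 0.0376 0.1957] f [-0.13  0.75 -1.61] op 0.44
shift mm [-0.   0.2 13.7] rot deg [-0.14 -0.06  0.05]
```

View pics/c9_scene.png

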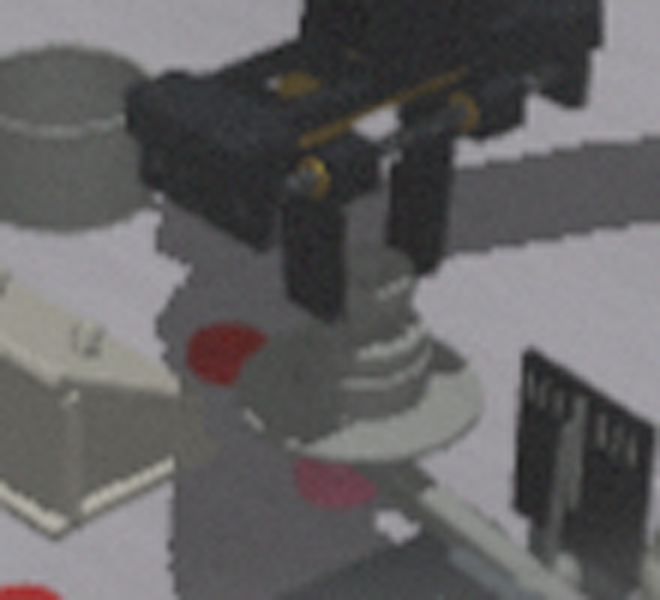

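View pics/c9_side.png

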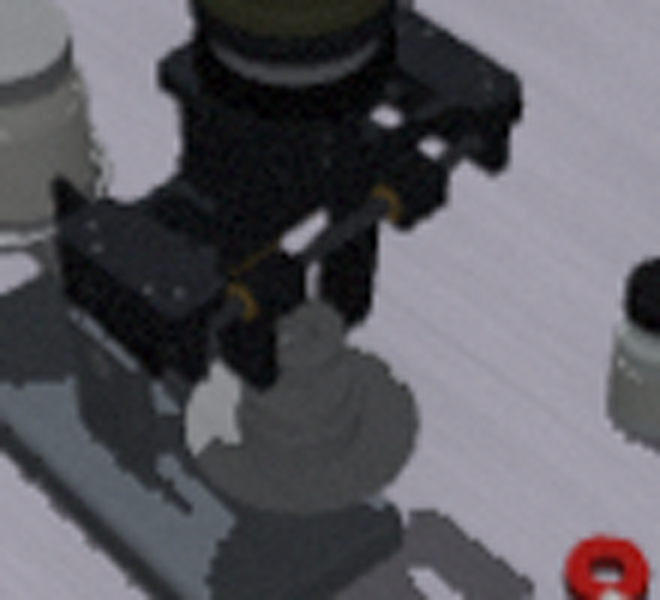

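{"method": "send_rows", "body": {
  "moves": [0, 0, 0.003, 0, 0, 0, 0, 0, 0.006, 0, 0, 0, 0, 0, 0.009, 0, 0, 0, 0, 0, 0.012, 0, 0, 0, 0, 0, 0.015, 0, 0, 0]
}}

```text
clock: 25.5
tool_pos: [0.5413, 0.0377, 0.1804]
eef_rot: [0.707, 0.707, -0.0, -0.001]
contact_force: [0.8, -0.2, -1.1]
opening: 0.438
```

{"method": "send_rows", "body": {
  "moves": [0, 0, 0.002, 0, 0, 0, 0, 0, 0.004, 0, 0, 0, 0, 0, 0.006, 0, 0, 0, 0, 0, 0.007, 0, 0, 0, 0, 0, 0.007, 0, 0, 0]
}}

```text
clock: 25.92
tool_pos: [0.5412, 0.0377, 0.1732]
eef_rot: [0.707, 0.707, -0.001, -0.001]
contact_force: [-0.9, 0.5, 0.7]
opening: 0.438
```

```bash
python3 -c "
from plan import *
delta([.5414,.0376,.182],RD)
for c in ('scene','side'):
    s=snap(c);im=cv2.resize(s['image'][140:240,230:340],None,fx=6,fy=6,interpolation=cv2.INTER_CUBIC);cv2.imwrite('pics/c10_%s.png'%c,cv2.cvtColor(im,cv2.COLOR_RGB2BGR))
"
```

```text
t 25.92 tcp [0.5412 0.0377 0.1732] f [-0.9   0.53  0.69] op 0.438
shift mm [-0.1  0.2 -8.8] rot deg [-0.15 -0.06  0.05]
```

View pics/c10_scene.png

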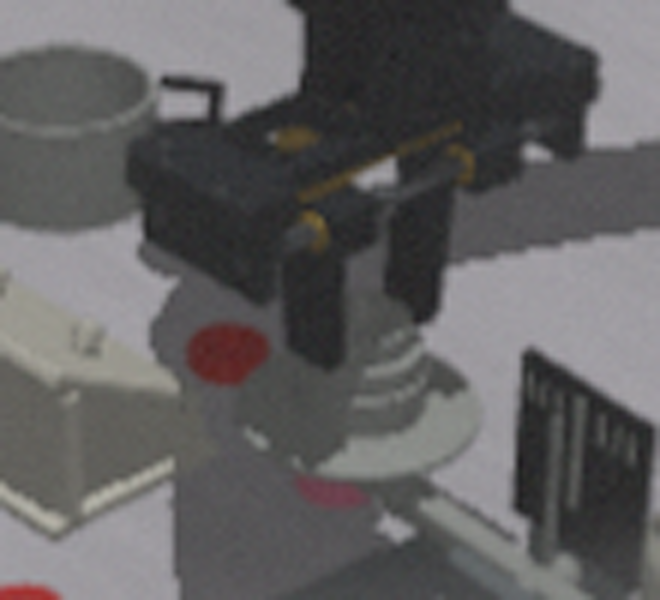

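{"method": "send_rows", "body": {
  "moves": [0, 0, 0, 0, 0, 0, 0, 0, 0, 0, 0, 0, 0, 0, 0, 0, 0, 0, 0, 0, 0, 0, 0, 0, 0, 0, 0, 0, 0, 0],
  "claw": -0.5
}}

```text
clock: 26.43
tool_pos: [0.5412, 0.0377, 0.1735]
eef_rot: [0.707, 0.707, -0.0, -0.001]
contact_force: [0.3, 0.7, -1.0]
opening: 0.745
```

{"method": "send_rows", "body": {
  "moves": [0, 0, -0.004, 0, 0, 0, 0, 0, -0.012, 0, 0, 0, 0, 0, -0.025, 0, 0, 0, 0, 0, -0.045, 0, 0, 0, 0, 0, -0.065, 0, 0, 0]
}}

```text
clock: 26.85
tool_pos: [0.5411, 0.0377, 0.2396]
eef_rot: [0.707, 0.708, -0.001, -0.002]
contact_force: [0.1, 1.0, -0.2]
opening: 0.747
```

{"method": "send_rows", "body": {
  "moves": [-0.01, 0, -0.015, 0, 0, 0, -0.04, -0.004, -0.02, 0, 0, 0, -0.07, -0.008, -0.02, 0, 0, 0, -0.095, -0.012, -0.02, 0, 0, 0, -0.12, -0.015, -0.02, 0, 0, 0]
}}

```text
clock: 27.27
tool_pos: [0.526, -0.0837, 0.2605]
eef_rot: [0.707, 0.707, -0.001, -0.001]
contact_force: [0.8, -1.0, -0.2]
opening: 0.75
```

{"method": "send_rows", "body": {
  "moves": [0, 0, 0, 0, 0, 0, 0, 0, 0, 0, 0, 0, 0, 0, 0, 0, 0, 0, 0, 0, 0, 0, 0, 0, 0, 0, 0, 0, 0, 0]
}}

```text
clock: 27.68
tool_pos: [0.5263, -0.0821, 0.2608]
eef_rot: [0.706, 0.708, -0.0, -0.001]
contact_force: [-0.3, -0.5, 0.1]
opening: 0.756
```

{"method": "send_rows", "body": {
  "moves": [0, 0, 0, 0, 0, 0, 0, 0, 0, 0, 0, 0, 0, 0, 0, 0, 0, 0, 0, 0, 0, 0, 0, 0, 0, 0, 0, 0, 0, 0]
}}

```text
clock: 28.1
tool_pos: [0.5263, -0.082, 0.2608]
eef_rot: [0.706, 0.708, -0.0, -0.001]
contact_force: [-0.3, 0.7, 0.9]
opening: 0.751
```

```bash
python3 tilt.py t3; python3 -c "
from plan import *
for t in ('t2','t3'):
    for c in ('scene','side','wrist'):
        s=dict(np.load(f'{t}_{c}.npz'));P=wcloud(s) if c=='wrist' else cloud(s)
        x,y,z=P[...,0],P[...,1],P[...,2];e=np.hypot(x-.541,y-.039)
        k=(e>.030)&(e<.047)&(z>.105)&(z<.15)
        h,b=np.histogram(z[k],np.arange(.1,.15,.0005));m=b[h.argmax()];kk=k&(abs(z-m)<.002)
        print(t,c,np.median(z[kk]),kk.sum())
        k=(np.hypot(x-.56,y-.25)<.045)&(z>.15)&(z<.25)
        if k.sum()>50:
            h,b=np.histogram(z[k],np.arange(.15,.25,.0005));m=b[h.argmax()];print('  jar lid z',np.median(z[k&(abs(z-m)<.0015)]),h.max())
"
```

```text
scene pan z 0.1172888232649919 388 [0.113 0.119] stemtop 0.16963507048115328
side pan z 0.11755404559455743 328 [0.1156 0.1204] stemtop 
wrist pan z 0.11694963179359785 6280 [0.116  0.1179] stemtop 0.16989702137597343
28.25
t2 scene 0.12482485601360888 258
  jar lid z 0.1965855630508827 80
t2 side 0.12461800192012396 228
  jar lid z 0.1973377980012755 42
t2 wrist 0.12424785218865061 5902
t3 scene 0.11752685495357872 263
  jar lid z 0.20398580612489078 99
t3 side 0.11727664412127006 218
  jar lid z 0.20423223905236504 51
t3 wrist 0.11693184977872287 5686
```

View pics/t3_n.png

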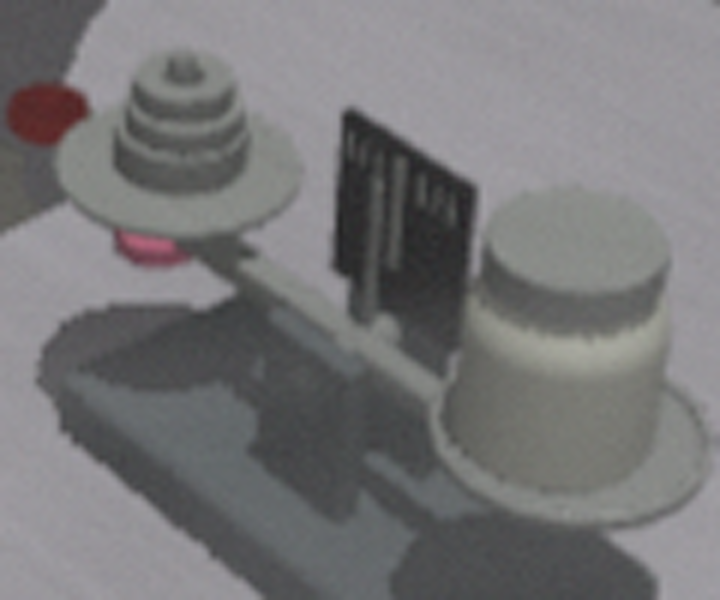

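View pics/t3_side.png

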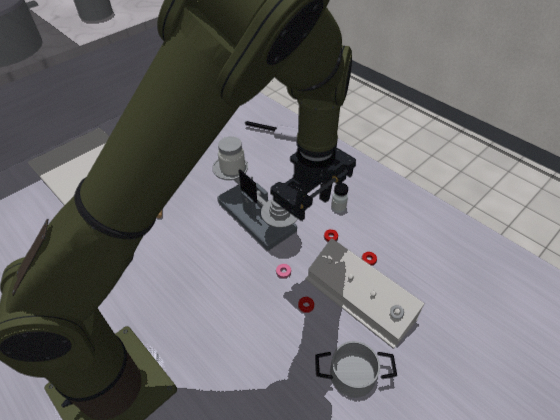

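{"method": "send_rows", "body": {
  "moves": [0, 0, 0, 0, 0, 0, 0, 0, 0, 0, 0, 0, 0, 0, 0, 0, 0, 0, 0, 0, 0, 0, 0, 0, 0, 0, 0, 0, 0, 0]
}}

```text
clock: 28.67
tool_pos: [0.5263, -0.0822, 0.2608]
eef_rot: [0.706, 0.708, -0.0, -0.001]
contact_force: [-0.4, -0.3, 0.6]
opening: 0.748
```

```bash
python3 tilt.py t4; python3 -c "
from plan import *
print(r.finish_job())"
```

```text
scene pan z 0.11713649140746712 384 [0.1125 0.1189] stemtop 0.1696894914860537
side pan z 0.11767388611615118 339 [0.1154 0.1204] stemtop 
wrist pan z 0.11693085352128223 6267 [0.116  0.1179] stemtop 0.16958285838570622
28.8167
the job is handed in; nothing more can be done
None
```

I put the 300 g, 150 g and 100 g discs on the stem, in that order, each lowered until it was seated before I let go. The 50 g disc stays on its rack peg. I handed the job in at 28.8 s of the 72 s allowed.

**Choice of weights:** The tilts after 300 g and after 450 g put the jar at about 535 g, so 550 g is the nearest sum; 500 g would leave it about 35 g light.

**Last checks:** The three cameras put the stem pan 117 to 117.7 mm above the table, against 118 mm when level. That is a tilt of about +0.003 to +0.010 rad, inside the 0.027 limit. The reading stayed the same between two checks 0.5 s apart. The gripper was clear of everything, and the jar was still on its pan.

**Disagreements:**
- The cameras differed from each other by about 0.5 to 1 mm in height.
- They differed by up to about 4 mm on where the stem stood sideways. One scene-camera fit, about 8 mm off, I ignored. All three discs still went on without pressing on the stem.
- In the scene view the needle shows slightly beside the white mark. I took that to be the oblique viewing angle and relied on the pan heights instead.

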